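# Put the stapler away in the push-to-open desk drawer

## Robot

A 6-joint arm with a two-finger parallel gripper is mounted at the origin on the work surface. World frame = base frame: x ahead of the robot, y to its left, z up, the work surface at z = 0. Lengths are in m, angles in degrees, forces in N, time in s.
With the tool pointing down it reaches from about 0.4 to 0.825 m from the base axis. Payload 7 kg.
Tool frame: the origin (TCP) lies at the very end of the fingers, on their centre line; the grasp point (between the pads) lies behind it (r.grasp_offset is the z of the grasp point in the tool frame, in m); z points along the fingers, y is the direction in which the jaws open and shut (so a half turn about z gives the same grasp; the last joint's range is limited). The gripper opens to 88 mm and grips with 3 to 60 N. Pads are 19 mm wide; open, the fingers measure 130 mm over their backs; the gripper's body (78 mm by 193 mm) begins 47 mm behind the grasp point.
Start: joints at [89.043, 20.546, 0.682, 0, -70.136, -16.507], TCP at [0.203, 0.644, 0.2] pointing down, gripper open.
Joint ranges: [-176.03, 176.03], [-82.01, 121.73], [-58.28, 71.71], [-173.87, 95.51], [-174.79, -0.11], [-173.66, 173.66]. Speed limits (degrees/s): [136.94, 136.94, 172.46, 180, 180, 180].

## Interface

Orientations are given as [roll, pitch, yaw] about the fixed x, y, z axes, in that order (R = Rz(yaw) Ry(pitch) Rx(roll)).
In Python, from plant import r gives the robot as it stands. The module is installed in compiled form; this text tells all that it offers.
- The arm moves only by the tool servo_tool, never from a script. Its argument "targets" is a list of rows, each an object of numbers: "dx", "dy", "dz": the shift along the world's x, y, z in cm; "spin": the turn about the world's z in rad; "grip": the opening in per cent of the stroke, from 0 (shut) to 100 (fully open). A call has exactly 10 rows; each row is the pose to reach, as a shift and turn from the pose commanded when the call began; what a row does not reach only later rows make up. A row lasts 1/12 s, in which the tool goes at most 41.7 mm and 7.16 degrees, less where a joint would pass 70% of its speed; a pose out of reach is approached as far as the arm can. A call with a gripper value outside its range is refused whole. The fingers move at their own pace and stop on an object; "squeeze" is the grip in N (left out, the last holds). Time passes only in rows, so rows that repeat a pose let the fingers close, or fill a call up. It gives the time, the measured TCP pose, the force and the opening at its end, in the units of the state.
- r.get_state(): the state, without advancing time (a new reading comes with each control period).
- r.capture(name): name is "scene" or "top" or "wrist"; returns the picture (384x512x3 uint8, blue, green, red); there is no depth.
- r.get_calibration(name): a dict with "K" (3x3 intrinsics, pixels), "extrinsics" (4x4, takes a point from camera to world coordinates). Camera axes: x right, y down, z forward; pixel columns grow to the right and rows downward; lengths in m; the calibration is good to about 2 mm. A picture is of the moment at which its call begins: read the wrist's pose just before it. get_calibration takes no time and is no camera call; for the wrist camera it gives the pose at the moment of the call.
- r.close_job(): hands the job in, once; it reports no verdict.
Trained networks look in the newest picture that a camera, given by its name, has taken for a name from the list of things; names that differ only in an ending like _2 or _b are one class to them, and where a whole thing is asked for, a point or a joint stands for the part that bears it (a point fixed in the world has none). Each returns a list of dicts, best first, with "p" (0 to 1); they miss things now and then, are a little off and sometimes report something else, mostly with a low value. They report only what shows in the picture. A call takes as long as a camera call. They do not tell look-alikes from the thing itself.
- r.cut_out(name, camera): "mask" (384x512 bool, what is visible of it) and "extent" ([left, top, right, bottom] in pixels, round what is visible of it).
The state is a dict: "time_s": time; "joints": joint angles; "qd": joint speeds; "joint_torque": joint torques, N m; "tcp_pos": TCP position; "eef_rot": TCP orientation; "contact_force": force on the tool from outside, world axes, zero at the start; "moment": the same for the moment, N m; "gripper_width": finger opening in m.
Only numpy, scipy, OpenCV 4.12 (cv2) and the standard library are available. Lean on these libraries where they do the work, as an engineer would, in place of code of your own. Each camera call takes 0.05 s, during which the arm holds its last target. There are 200 camera calls.

## Task

Put the stapler away in the little handleless drawer unit on the desk: press the drawer front in until its touch latch lets go and it springs ajar, draw it open, set the stapler down in it on its base, then press the drawer home again until the latch catches and it stays shut by itself. The latch is light plastic, so press with feeling: no knocks, and let go as soon as you feel the front meet its stop instead of forcing it. Leave the mug, the shaker bottle and the pen cup standing where they are.

Things in the scene. Friction and masses are not known exactly. Their poses are not given: they have to be found in the camera images.
- cabinet: pale wooden one-drawer desk unit, fixed, 200 deep (x) x 220 wide (y) x 100 high mm without the drawer front, boards 12 thick; origin at the centre of its underside; it faces its own -x, towards the robot, and may be turned a little. Front edge plane at x = -100 mm. A 9 mm notebook lies on its top, 105 mm or more behind that edge
- drawer_slide (a joint): m the drawer is out: 0 (to 0.0003) latched shut; + towards the cabinet's own -x, to 0.14 at the end of the runners; - while pressed in. A press from shut frees the latch near -0.003; let go, and a spring drives it to about 0.039, where it stays (friction 1 N). To shut: push it in past 0 to the stop at -0.0034, let go, and it settles at 0. Let go too early it springs back ajar; a second press opens it again
- drawer: the drawer; origin on the desk plane under the middle of the cabinet's front edge (when shut), x into the cabinet. Its plain front board, no handle, is 16 thick, 220 wide, from 13 to 99 mm over the desk; its outer face is at x = -21 mm, its top edge free from above. Behind it a gap of 5 mm to the cabinet when shut, 44 mm when ajar, open to above. Over 14 N on it, a knock included, spoils the latch
- front_face (a point): centre of the front board's outer face, 60 mm over the desk: where to press; its x axis points into the cabinet. Pressed slowly the spring needs 4 to 6 N from shut, 3 to 7 N over the last 38 mm of closing, and eases for a moment as the latch trips. Just after, at -0.0034 of the travel, a stiff rubber stop takes over and the force climbs steeply: the sign to let go
- front_top (a point): middle of the front board's top edge, mid-thickness, 99 mm over the desk; same axes
- drawer_floor (a point): centre of the drawer's inner floor, 31 mm over the desk, 79 mm behind the front board's middle plane; moves with the drawer, axes as the cabinet. Inside 142 (x) x 178 (y) mm; side and back walls 38 high, 6 thick. Only what is drawn out before the cabinet's front edge is open from above; inside, the cabinet's top board is 57 mm over this floor
- stapler_center (a point): centre (half-way up, 21 mm over its foot) of the small black stapler, 78 long (x, hinge at +x) x 28 wide (y) x 42 high mm, about 0.12 kg, standing on its flat base; its upper arm is 25 wide, 24 to 40 mm over the foot, and is gripped across the width from above
- mug: white mug, 76 across, 88 high, handle to its +y; origin at the centre of its foot; a bystander
- shaker: pale shaker bottle with black lid, 92 across, 201 high; origin at the centre of its foot; a bystander
- pen_cup: dark metal pen cup, 76 across, cup 98 high, pens up to about 165 high; origin at the centre of its foot; a bystander
Not all that is in view belongs to the job. What is meant by the part that bears stapler_center is not orange or yellow, and is the smaller of those in its own colour.

How it is judged (in metres and radians):
On the way, in this order (a step that is already met when the one before it is completed fails the run):
1. the touch latch is released and the drawer has sprung ajar (value of joint drawer_slide above 0.025 m), for 0.2 s.
2. the stapler stands on its base inside the open drawer (x of stapler_center in the frame of drawer_floor between -0.057 and 0.057 m and y of stapler_center in the frame of drawer_floor between -0.075 and 0.075 m and z of stapler_center in the frame of drawer_floor between 0.014 and 0.028 m and angle between stapler_center's own z axis and vertical below 0.25 rad and value of joint drawer_slide above 0.025 m), for 0.2 s.
At the end, for the whole second after the job is handed in: the drawer is latched shut (within 2 mm of its shut position) and stays there by itself, with the stapler standing on its base (within 0.25 rad of upright) on the drawer's floor (x of stapler_center in the frame of drawer_floor between -0.057 and 0.057 m and y of stapler_center in the frame of drawer_floor between -0.075 and 0.075 m and z of stapler_center in the frame of drawer_floor between 0.014 and 0.028 m and angle between stapler_center's own z axis and vertical below 0.25 rad and value of joint drawer_slide between -0.002 and 0.002 m and velocity of joint drawer_slide between -0.005 and 0.005 m/s); the robot touches nothing.
It fails at once if the drawer is pushed or pulled with more than 14 N (contact force between drawer and the arm above 14 N or contact force between drawer and the fingers above 14 N).
It fails at once if the mug is shoved (over 20 mm) or tipped (distance of mug from where it was at the start of the episode above 0.02 m or angle between mug's own z axis and vertical above 0.3 rad).
It fails at once if the shaker bottle is shoved (over 20 mm) or tipped (distance of shaker from where it was at the start of the episode above 0.02 m or angle between shaker's own z axis and vertical above 0.3 rad).
It fails at once if the pen cup is shoved (over 20 mm) or tipped (distance of pen_cup from where it was at the start of the episode above 0.02 m or angle between pen_cup's own z axis and vertical above 0.3 rad).
It also fails if it takes over 72 s, if anything falls off the work surface, if the arm or the gripper's body presses on something with over 40 N, if the wrist force passes 120 N, or if a joint passes its speed limit or range.

## Working session

There is one attempt and no reset: what is moved stays moved. The work goes in short steps, Python scripts to look and compute and a tool call to move; the robot and the scene stay as the last step left them, time stands still between calls to the robot, and variables do not carry over. Pictures are saved under pics/ and viewed, about 8 in all and at most 12, crops included, and the job is handed in when it is done.

Besides the shell and the picture viewer there is one more tool, called after "Emit:" as name(argument=value, ...) on one line, values as JSON. servo_tool: Moves the arm, as the interface text tells. Its arguments: {"type":"object","properties":{"targets":{"type":"array"},"squeeze":{"type":"number"}},"required":["targets"]}

```bash
mkdir -p pics; cat > h.py <<'E'
import numpy as np,cv2
from plant import r
def ray(c,u,v):
    k=r.get_calibration(c);K=np.array(k["K"]);T=np.array(k["extrinsics"])
    d=T[:3,:3]@np.linalg.solve(K,[u,v,1.]);return T[:3,3],d
def onz(c,u,v,z):
    o,d=ray(c,u,v);return o+d*(z-o[2])/d[2]
def proj(c,P):
    k=r.get_calibration(c);K=np.array(k["K"]);T=np.linalg.inv(np.array(k["extrinsics"]))
    P=np.atleast_2d(P);q=(K@(P@T[:3,:3].T+T[:3,3]).T).T;return q[:,:2]/q[:,2:]
E
python3 - <<'E'
from h import *
a=r.capture("scene");b=r.capture("top")
cv2.imwrite("pics/a.png",np.hstack([a,b])[:, :]) if 0 else None
cv2.imwrite("pics/a.png",cv2.resize(a,(800,600)));cv2.imwrite("pics/b.png",cv2.resize(b,(800,600)))
for c in("scene","top"):
  for n in("cabinet","drawer","stapler_center","mug","shaker","pen_cup"):
    for d in r.cut_out(n,c):
      if d["p"]>.2: print(c,n,round(d["p"],2),d["extent"])
s=r.get_state();print(s)
for c in("scene","top"): print(c, r.get_calibration(c))
E
```

```text
scene cabinet 0.79 [171.8, 184.5, 292.6, 308.1]
scene drawer 0.63 [222.9, 183.0, 293.3, 242.0]
scene stapler_center 0.75 [208.4, 140.9, 241.5, 159.3]
scene stapler_center 0.6 [152.7, 107.0, 172.6, 134.7]
scene stapler_center 0.56 [190.1, 113.7, 213.0, 128.6]
scene mug 0.56 [346.9, 232.1, 391.4, 275.3]
scene shaker 0.94 [335.4, 278.2, 384.6, 338.1]
scene pen_cup 0.71 [114.0, 156.1, 151.8, 201.5]
top cabinet 0.93 [208.9, 118.5, 284.4, 188.2]
top drawer 0.86 [212.9, 180.0, 277.3, 189.2]
top stapler_center 0.62 [348.5, 236.5, 368.1, 260.5]
top stapler_center 0.61 [296.8, 215.8, 328.0, 244.3]
top stapler_center 0.54 [341.4, 209.6, 367.5, 226.0]
top stapler_center 0.54 [379.1, 211.6, 398.0, 239.1]
top mug 0.58 [137.5, 196.6, 174.5, 217.9]
top shaker 0.68 [120.2, 128.4, 161.2, 167.0]
top pen_cup 0.96 [333.8, 132.1, 366.5, 163.7]
top pen_cup 0.44 [209.8, 181.0, 276.7, 193.1]
top pen_cup 0.35 [208.7, 116.0, 287.4, 192.6]
{'time_s': 0.7, 'joints': array([ 8.90437327e+01,  2.05449575e+01,  6.81856496e-01,  3.92603853e-04,
       -7.01339736e+01, -1.65061805e+01]), 'qd': array([ 0.06783852,  0.1
[... 643 characters left out ...]
 1.        ]]), 'extrinsics': array([[-0.57023464,  0.66562959, -0.48142466,  1.068606  ],
       [ 0.82147316,  0.46474309, -0.33044774,  0.31294521],
       [ 0.00378299, -0.58391018, -0.81180945,  0.92346228],
       [ 0.        ,  0.        ,  0.        ,  1.        ]])}
top {'K': array([[385.24598142,   0.        , 258.23978225],
       [  0.        , 385.24598142, 195.22570405],
       [  0.        ,   0.        ,   1.        ]]), 'extrinsics': array([[-0.00326281, -0.99647029,  0.0838827 ,  0.47528625],
       [-0.99969685,  0.00529745,  0.02404465, -0.06084299],
       [-0.02440415, -0.08377882, -0.9961855 ,  1.32742869],
       [ 0.        ,  0.        ,  0.        ,  1.        ]])}
```

View pics/a.png

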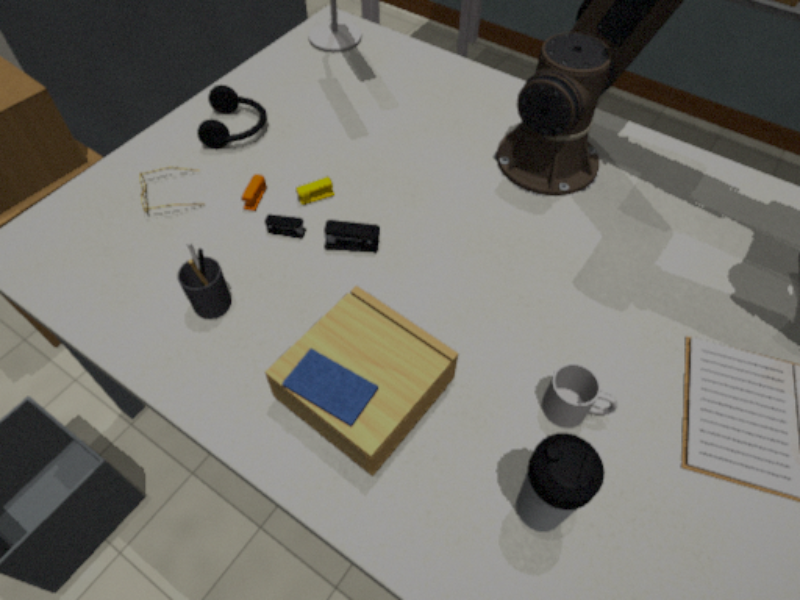

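View pics/b.png

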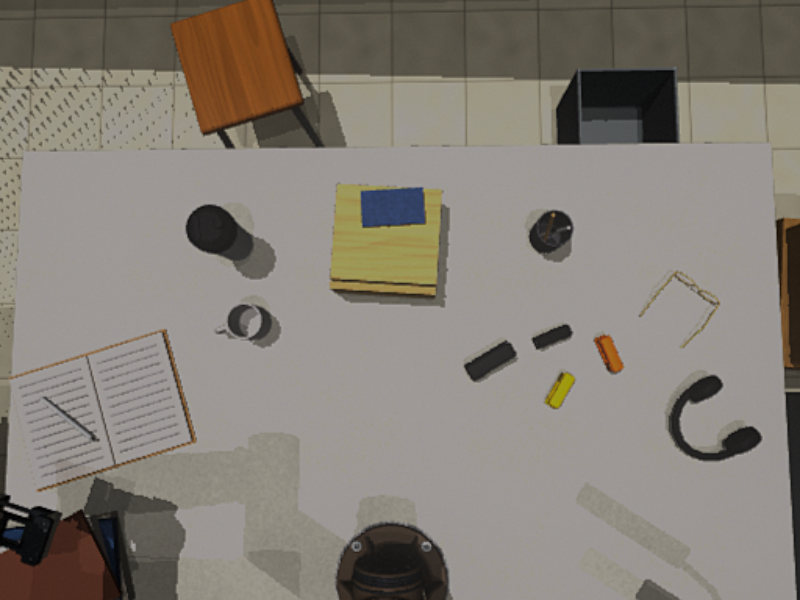

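The scene view shows the small black stapler at about (285,226) in the 800-px picture, with the larger one at (352,236). In the top view the small one is at (552,336), and the drawer front runs along y≈290 px between x≈331 and 436.

```bash
python3 - <<'E'
from h import *
r.capture("top")
def rect(n,c,z,near=None):
    L=r.cut_out(n,c)
    if near is not None: L=[d for d in L if np.hypot((d["extent"][0]+d["extent"][2])/2-near[0],(d["extent"][1]+d["extent"][3])/2-near[1])<9]
    if not L: print(n,"none");return
    m=L[0]["mask"];vs,us=np.nonzero(m)
    P=np.array([onz(c,u,v,z)[:2] for u,v in zip(us,vs)])
    print(n,c,L[0]["p"],"mean",P.mean(0).round(4)); R=cv2.minAreaRect((P*1000).astype(np.float32));print(R); print(cv2.boxPoints(R).round(0).tolist())
rect("cabinet","top",.1);rect("drawer","top",.099);rect("stapler_center","top",.035,(353.5,215.5))
for n,z in(("mug",.05),("shaker",.2),("pen_cup",.098)): rect(n,"top",z)
r.capture("scene");rect("stapler_center","scene",.03,(182,144))
rect("stapler_center","scene",.03,(201,121)); rect("stapler_center","scene",.03,(183,145))
E
```

```text
Traceback (most recent call last):
  File "h.py", line 7, in onz
    o,d=ray(c,u,v);return o+d*(z-o[2])/d[2]
        ~~~^^^^^^^
  File "h.py", line 4, in ray
    k=r.get_calibration(c);K=np.array(k["K"]);T=np.array(k["extrinsics"])
ValueError: time passes only in moves, steps and waits
```

```bash
cat > h.py <<'E'
import numpy as np,cv2
from plant import r
C={}
def cal(c):
    if c not in C:
        k=r.get_calibration(c);C[c]=(np.array(k["K"]),np.array(k["extrinsics"]))
    return C[c]
def onz(c,u,v,z):
    K,T=cal(c);uv=np.vstack([np.ravel(u),np.ravel(v),np.ones(np.size(u))])
    d=(T[:3,:3]@np.linalg.solve(K,uv)).T;o=T[:3,3]
    return o+d*((z-o[2])/d[:,2])[:,None]
def proj(c,P):
    K,T=cal(c);T=np.linalg.inv(T);P=np.atleast_2d(P)
    q=(K@(P@T[:3,:3].T+T[:3,3]).T).T;return q[:,:2]/q[:,2:]
def rect(n,c,z,near=None,tol=9):
    L=r.cut_out(n,c)
    if near is not None: L=[d for d in L if np.hypot((d["extent"][0]+d["extent"][2])/2-near[0],(d["extent"][1]+d["extent"][3])/2-near[1])<tol]
    if not L: print(n,"none");return
    vs,us=np.nonzero(L[0]["mask"]);P=onz(c,us,vs,z)[:,:2]
    R=cv2.minAreaRect((P*1000).astype(np.float32))
    print(n,c,round(L[0]["p"],2),"mean",P.mean(0).round(4),"size",np.round(R[1],1),"ang",round(R[2],1),"box",cv2.boxPoints(R).round(0).tolist())
    return L[0]["mask"],P
E
python3 - <<'E'
from h import *
r.capture("top")
rect("cabinet","top",.1);rect("drawer","top",.099);rect("stapler_center","top",.035,(353.5,215.5))
for n,z in(("mug",.05),("shaker",.2),("pen_cup",.098)): rect(n,"top",z)
E
```

```text
cabinet none
drawer top 0.65 mean [0.6131 0.01  ] size [213.3  27.7] ang 86.1 box [[592.0, -94.0], [619.0, -96.0], [634.0, 117.0], [606.0, 119.0]]
stapler_center top 0.79 mean [ 0.5138 -0.3447] size [27.  83.7] ang 21.5 box [[486.0, -311.0], [516.0, -389.0], [542.0, -379.0], [511.0, -301.0]]
mug top 0.66 mean [0.5486 0.3057] size [115.4  75.2] ang 78.6 box [[503.0, 260.0], [577.0, 245.0], [599.0, 359.0], [526.0, 373.0]]
shaker top 0.7 mean [0.7107 0.3213] size [135.4  89.7] ang 63.3 box [[640.0, 277.0], [720.0, 237.0], [781.0, 358.0], [701.0, 398.0]]
pen_cup top 0.7 mean [ 0.7293 -0.3359] size [74.8 96.8] ang 44.7 box [[667.0, -328.0], [735.0, -397.0], [788.0, -344.0], [720.0, -275.0]]
```

Emit:
servo_tool(targets=[{"dx": 1.5,"dy": -3.3,"dz": 0,"spin": 0.05,"grip": 0},{"dx": 3,"dy": -6.6,"dz": 0.5,"spin": 0.1,"grip": 0},{"dx": 4.5,"dy": -9.9,"dz": 1,"spin": 0.15,"grip": 0},{"dx": 6,"dy": -13.2,"dz": 1.5,"spin": 0.2,"grip": 0},{"dx": 7.5,"dy": -16.5,"dz": 2,"spin": 0.238,"grip": 0},{"dx": 9,"dy": -19.8,"dz": 2,"spin": 0.238,"grip": 0},{"dx": 10.5,"dy": -23.1,"dz": 2,"spin": 0.238,"grip": 0},{"dx": 12,"dy": -26.4,"dz": 2,"spin": 0.238,"grip": 0},{"dx": 13.5,"dy": -29.7,"dz": 2,"spin": 0.238,"grip": 0},{"dx": 15,"dy": -33,"dz": 2,"spin": 0.238,"grip": 0}])

```text
time_s: 1.98
tcp_pos: [0.3529, 0.3122, 0.2201]
eef_rot: [-180.0, -0.0, -3.8]
contact_force: [0.4, 0.2, -0.6]
gripper_width: 0.0265
```

Emit:
servo_tool(targets=[{"dx": 1.5,"dy": -3.3,"dz": 0,"spin": 0,"grip": 0},{"dx": 3,"dy": -6.6,"dz": 0,"spin": 0,"grip": 0},{"dx": 4.5,"dy": -9.9,"dz": 0,"spin": 0,"grip": 0},{"dx": 6,"dy": -13.2,"dz": 0,"spin": 0,"grip": 0},{"dx": 7.5,"dy": -16.5,"dz": 0,"spin": 0,"grip": 0},{"dx": 9,"dy": -19.8,"dz": 0,"spin": 0,"grip": 0},{"dx": 10.5,"dy": -23.1,"dz": 0,"spin": 0,"grip": 0},{"dx": 12,"dy": -26.4,"dz": 0,"spin": 0,"grip": 0},{"dx": 13.5,"dy": -29,"dz": 0,"spin": 0,"grip": 0},{"dx": 13.5,"dy": -30.4,"dz": 0,"spin": 0,"grip": 0}])

```text
time_s: 2.82
tcp_pos: [0.4893, 0.0073, 0.2197]
eef_rot: [180.0, -0.0, -3.9]
contact_force: [0.9, 0.3, 0.5]
gripper_width: 0.0005
```

```bash
python3 - <<'E'
from h import *
print(r.grasp_offset); s=r.get_state();print({k:np.round(s[k],3) for k in("time_s","tcp_pos","eef_rot","contact_force","joints")})
T=cal("wrist")[1];print(T.round(3))
w=r.capture("wrist")
m=rect("drawer","wrist",.099)
o=w.copy()
if m: o[m[0]]=(o[m[0]]//2+np.array([0,0,120])).astype(np.uint8)
cv2.imwrite("pics/c.png",cv2.resize(o,(768,576)))
r.capture("top");rect("stapler_center","top",.035,(353.5,215.5))
E
```

```text
-0.0188
{'time_s': np.float64(2.817), 'tcp_pos': array([0.489, 0.007, 0.22 ]), 'eef_rot': array([ 1.79966e+02, -2.20000e-02, -3.93300e+00]), 'contact_force': array([0.879, 0.312, 0.484]), 'joints': array([ 2.3968e+01,  1.9920e+00, -2.0268e+01,  4.4000e-02, -6.7737e+01,
        6.2082e+01])}
[[-0.068 -0.949 -0.309  0.574]
 [-0.998  0.064  0.022  0.001]
 [-0.001  0.31  -0.951  0.404]
 [ 0.     0.     0.     1.   ]]
drawer wrist 0.8 mean [0.614  0.0137] size [218.4  27. ] ang 86.1 box [[593.0, -94.0], [620.0, -96.0], [635.0, 122.0], [608.0, 124.0]]
stapler_center top 0.79 mean [ 0.5138 -0.345 ] size [27.  81.1] ang 21.5 box [[486.0, -313.0], [516.0, -388.0], [541.0, -378.0], [511.0, -303.0]]
```

View pics/c.png

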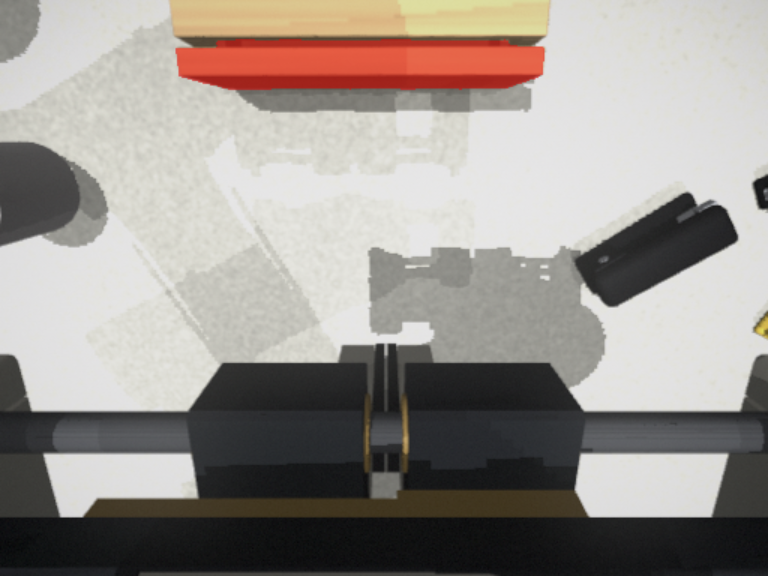

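```bash
python3 - <<'E'
from h import *
f=2/3
for n,u,v,z in(("backL",176,47,.099),("backR",545,47,.099),("outL",179,76,.099),("outR",543,76,.099),("botL",240,88,.013),("botR",500,88,.013),("cabL",171,37,.1),("cabR",549,37,.1)): print(n,onz("wrist",u*f,v*f,z).round(4))
E
```

```text
backL [[0.6287 0.1243 0.099 ]]
backR [[ 0.6139 -0.0934  0.099 ]]
outL [[0.613  0.1257 0.099 ]]
outR [[ 0.5982 -0.0928  0.099 ]]
botL [[0.6127 0.1146 0.013 ]]
botR [[ 0.5991 -0.087   0.013 ]]
cabL [[0.6339 0.1257 0.1   ]]
cabR [[ 0.6189 -0.0952  0.1   ]]
```

Emit:
servo_tool(targets=[{"dx": 1,"dy": 0.1,"dz": -2,"spin": 0,"grip": 0},{"dx": 2,"dy": 0.2,"dz": -4.5,"spin": 0,"grip": 0},{"dx": 3,"dy": 0.4,"dz": -7,"spin": 0,"grip": 0},{"dx": 4,"dy": 0.6,"dz": -9.5,"spin": 0,"grip": 0},{"dx": 5,"dy": 0.8,"dz": -12,"spin": 0,"grip": 0},{"dx": 6,"dy": 1,"dz": -14,"spin": 0,"grip": 0},{"dx": 7,"dy": 1.1,"dz": -15.5,"spin": 0,"grip": 0},{"dx": 7.8,"dy": 1.1,"dz": -16.5,"spin": 0,"grip": 0},{"dx": 8.2,"dy": 1.1,"dz": -16.8,"spin": 0,"grip": 0},{"dx": 8.2,"dy": 1.1,"dz": -16.8,"spin": 0,"grip": 0}])

```text
time_s: 3.85
tcp_pos: [0.5699, 0.0215, 0.0513]
eef_rot: [180.0, 0.0, -3.8]
contact_force: [0.7, 0.1, 0.3]
gripper_width: 0.0004
```

Emit:
servo_tool(targets=[{"dx": 0.4,"dy": -0.05,"dz": 0,"spin": 0,"grip": 0},{"dx": 0.8,"dy": -0.1,"dz": 0,"spin": 0,"grip": 0},{"dx": 1.1,"dy": -0.15,"dz": 0,"spin": 0,"grip": 0},{"dx": 1.3,"dy": -0.2,"dz": 0,"spin": 0,"grip": 0},{"dx": 1.4,"dy": -0.25,"dz": 0,"spin": 0,"grip": 0},{"dx": 1.5,"dy": -0.3,"dz": 0,"spin": 0,"grip": 0},{"dx": 1.6,"dy": -0.3,"dz": 0,"spin": 0,"grip": 0},{"dx": 1.7,"dy": -0.3,"dz": 0,"spin": 0,"grip": 0},{"dx": 1.8,"dy": -0.3,"dz": 0,"spin": 0,"grip": 0},{"dx": 1.9,"dy": -0.3,"dz": 0,"spin": 0,"grip": 0}])

```text
time_s: 4.68
tcp_pos: [0.5886, 0.0178, 0.0517]
eef_rot: [180.0, 0.0, -3.8]
contact_force: [-0.2, -0.1, 0.2]
gripper_width: -0.0
```

Emit:
servo_tool(targets=[{"dx": 0.05,"dy": 0,"dz": 0,"spin": 0,"grip": 0},{"dx": 0.1,"dy": 0,"dz": 0,"spin": 0,"grip": 0},{"dx": 0.15,"dy": 0,"dz": 0,"spin": 0,"grip": 0},{"dx": 0.2,"dy": 0,"dz": 0,"spin": 0,"grip": 0},{"dx": 0.25,"dy": 0,"dz": 0,"spin": 0,"grip": 0},{"dx": 0.3,"dy": 0,"dz": 0,"spin": 0,"grip": 0},{"dx": 0.35,"dy": 0,"dz": 0,"spin": 0,"grip": 0},{"dx": 0.4,"dy": 0,"dz": 0,"spin": 0,"grip": 0},{"dx": 0.4,"dy": 0,"dz": 0,"spin": 0,"grip": 0},{"dx": 0.4,"dy": 0,"dz": 0,"spin": 0,"grip": 0}])

```text
time_s: 5.52
tcp_pos: [0.5926, 0.0179, 0.0518]
eef_rot: [-180.0, -0.0, -3.8]
contact_force: [-0.4, 0.7, 1.0]
gripper_width: 0.0002
```

Emit:
servo_tool(targets=[{"dx": 0.05,"dy": 0,"dz": 0,"spin": 0,"grip": 0},{"dx": 0.1,"dy": 0,"dz": 0,"spin": 0,"grip": 0},{"dx": 0.15,"dy": 0,"dz": 0,"spin": 0,"grip": 0},{"dx": 0.2,"dy": 0,"dz": 0,"spin": 0,"grip": 0},{"dx": 0.25,"dy": 0,"dz": 0,"spin": 0,"grip": 0},{"dx": 0.3,"dy": 0,"dz": 0,"spin": 0,"grip": 0},{"dx": 0.3,"dy": 0,"dz": 0,"spin": 0,"grip": 0},{"dx": 0.3,"dy": 0,"dz": 0,"spin": 0,"grip": 0},{"dx": 0.3,"dy": 0,"dz": 0,"spin": 0,"grip": 0},{"dx": 0.3,"dy": 0,"dz": 0,"spin": 0,"grip": 0}])

```text
time_s: 6.35
tcp_pos: [0.5956, 0.0179, 0.0518]
eef_rot: [-180.0, -0.0, -3.8]
contact_force: [-0.3, -0.9, -0.1]
gripper_width: 0.0001
```

Emit:
servo_tool(targets=[{"dx": 0.04,"dy": 0,"dz": 0,"spin": 0,"grip": 0},{"dx": 0.08,"dy": 0,"dz": 0,"spin": 0,"grip": 0},{"dx": 0.12,"dy": 0,"dz": 0,"spin": 0,"grip": 0},{"dx": 0.16,"dy": 0,"dz": 0,"spin": 0,"grip": 0},{"dx": 0.2,"dy": 0,"dz": 0,"spin": 0,"grip": 0},{"dx": 0.2,"dy": 0,"dz": 0,"spin": 0,"grip": 0},{"dx": 0.2,"dy": 0,"dz": 0,"spin": 0,"grip": 0},{"dx": 0.2,"dy": 0,"dz": 0,"spin": 0,"grip": 0},{"dx": 0.2,"dy": 0,"dz": 0,"spin": 0,"grip": 0},{"dx": 0.2,"dy": 0,"dz": 0,"spin": 0,"grip": 0}])

```text
time_s: 7.18
tcp_pos: [0.5972, 0.0178, 0.0517]
eef_rot: [180.0, 0.0, -3.8]
contact_force: [-4.8, 2.0, 3.7]
gripper_width: 0.0006
```

Emit:
servo_tool(targets=[{"dx": 0.03,"dy": 0,"dz": 0,"spin": 0,"grip": 0},{"dx": 0.06,"dy": 0,"dz": 0,"spin": 0,"grip": 0},{"dx": 0.09,"dy": 0,"dz": 0,"spin": 0,"grip": 0},{"dx": 0.12,"dy": 0,"dz": 0,"spin": 0,"grip": 0},{"dx": 0.15,"dy": 0,"dz": 0,"spin": 0,"grip": 0},{"dx": 0.15,"dy": 0,"dz": 0,"spin": 0,"grip": 0},{"dx": 0.15,"dy": 0,"dz": 0,"spin": 0,"grip": 0},{"dx": 0.15,"dy": 0,"dz": 0,"spin": 0,"grip": 0},{"dx": 0.15,"dy": 0,"dz": 0,"spin": 0,"grip": 0},{"dx": 0.15,"dy": 0,"dz": 0,"spin": 0,"grip": 0}])

```text
time_s: 8.02
tcp_pos: [0.5991, 0.0177, 0.0517]
eef_rot: [180.0, 0.0, -3.8]
contact_force: [-4.6, -1.1, 2.6]
gripper_width: 0.0003
```

Emit:
servo_tool(targets=[{"dx": 0.02,"dy": 0,"dz": 0,"spin": 0,"grip": 0},{"dx": 0.04,"dy": 0,"dz": 0,"spin": 0,"grip": 0},{"dx": 0.06,"dy": 0,"dz": 0,"spin": 0,"grip": 0},{"dx": 0.06,"dy": 0,"dz": 0,"spin": 0,"grip": 0},{"dx": 0.06,"dy": 0,"dz": 0,"spin": 0,"grip": 0},{"dx": 0.06,"dy": 0,"dz": 0,"spin": 0,"grip": 0},{"dx": 0.06,"dy": 0,"dz": 0,"spin": 0,"grip": 0},{"dx": 0.06,"dy": 0,"dz": 0,"spin": 0,"grip": 0},{"dx": 0.06,"dy": 0,"dz": 0,"spin": 0,"grip": 0},{"dx": 0.06,"dy": 0,"dz": 0,"spin": 0,"grip": 0}])

```text
time_s: 8.85
tcp_pos: [0.5996, 0.0178, 0.0517]
eef_rot: [180.0, 0.0, -3.8]
contact_force: [-4.9, -2.3, 0.8]
gripper_width: 0.0009
```

Emit:
servo_tool(targets=[{"dx": 0.02,"dy": 0,"dz": 0,"spin": 0,"grip": 0},{"dx": 0.04,"dy": 0,"dz": 0,"spin": 0,"grip": 0},{"dx": 0.05,"dy": 0,"dz": 0,"spin": 0,"grip": 0},{"dx": 0.05,"dy": 0,"dz": 0,"spin": 0,"grip": 0},{"dx": 0.05,"dy": 0,"dz": 0,"spin": 0,"grip": 0},{"dx": 0.05,"dy": 0,"dz": 0,"spin": 0,"grip": 0},{"dx": 0.05,"dy": 0,"dz": 0,"spin": 0,"grip": 0},{"dx": 0.05,"dy": 0,"dz": 0,"spin": 0,"grip": 0},{"dx": 0.05,"dy": 0,"dz": 0,"spin": 0,"grip": 0},{"dx": 0.05,"dy": 0,"dz": 0,"spin": 0,"grip": 0}])

```text
time_s: 9.68
tcp_pos: [0.5999, 0.0178, 0.0516]
eef_rot: [180.0, 0.0, -3.8]
contact_force: [-5.2, -3.0, 0.7]
gripper_width: 0.0005
```

Emit:
servo_tool(targets=[{"dx": 0.01,"dy": 0,"dz": 0,"spin": 0,"grip": 0},{"dx": 0.02,"dy": 0,"dz": 0,"spin": 0,"grip": 0},{"dx": 0.03,"dy": 0,"dz": 0,"spin": 0,"grip": 0},{"dx": 0.03,"dy": 0,"dz": 0,"spin": 0,"grip": 0},{"dx": 0.03,"dy": 0,"dz": 0,"spin": 0,"grip": 0},{"dx": 0.03,"dy": 0,"dz": 0,"spin": 0,"grip": 0},{"dx": 0.03,"dy": 0,"dz": 0,"spin": 0,"grip": 0},{"dx": 0.03,"dy": 0,"dz": 0,"spin": 0,"grip": 0},{"dx": 0.03,"dy": 0,"dz": 0,"spin": 0,"grip": 0},{"dx": 0.03,"dy": 0,"dz": 0,"spin": 0,"grip": 0}])

```text
time_s: 10.52
tcp_pos: [0.5999, 0.0178, 0.0517]
eef_rot: [180.0, 0.1, -3.8]
contact_force: [-4.6, -2.3, 2.4]
gripper_width: 0.0002
```

Emit:
servo_tool(targets=[{"dx": 0.01,"dy": 0,"dz": 0,"spin": 0,"grip": 0},{"dx": 0.02,"dy": 0,"dz": 0,"spin": 0,"grip": 0},{"dx": 0.03,"dy": 0,"dz": 0,"spin": 0,"grip": 0},{"dx": 0.03,"dy": 0,"dz": 0,"spin": 0,"grip": 0},{"dx": 0.03,"dy": 0,"dz": 0,"spin": 0,"grip": 0},{"dx": 0.03,"dy": 0,"dz": 0,"spin": 0,"grip": 0},{"dx": 0.03,"dy": 0,"dz": 0,"spin": 0,"grip": 0},{"dx": 0.03,"dy": 0,"dz": 0,"spin": 0,"grip": 0},{"dx": 0.03,"dy": 0,"dz": 0,"spin": 0,"grip": 0},{"dx": 0.03,"dy": 0,"dz": 0,"spin": 0,"grip": 0}])

```text
time_s: 11.35
tcp_pos: [0.5999, 0.0178, 0.0516]
eef_rot: [180.0, 0.1, -3.8]
contact_force: [-7.3, -1.0, 3.6]
gripper_width: 0.0003
```

Emit:
servo_tool(targets=[{"dx": -3,"dy": 0,"dz": 0,"spin": 0,"grip": 0},{"dx": -6.5,"dy": 0,"dz": 0,"spin": 0,"grip": 0},{"dx": -8,"dy": 0,"dz": 0,"spin": 0,"grip": 0},{"dx": -8,"dy": 0,"dz": 0,"spin": 0,"grip": 0},{"dx": -8,"dy": 0,"dz": 2,"spin": 0,"grip": 0},{"dx": -8,"dy": 0,"dz": 5,"spin": 0,"grip": 0},{"dx": -8,"dy": 0,"dz": 9,"spin": 0,"grip": 0},{"dx": -8,"dy": 0,"dz": 11,"spin": 0,"grip": 0},{"dx": -8,"dy": 0,"dz": 12,"spin": 0,"grip": 0},{"dx": -8,"dy": 0,"dz": 12,"spin": 0,"grip": 0}])

```text
time_s: 12.18
tcp_pos: [0.5238, 0.019, 0.175]
eef_rot: [-179.8, -0.4, -3.8]
contact_force: [0.9, -0.1, -0.3]
gripper_width: 0.0005
```

```bash
cat > look.py <<'E'
from h import *
import sys
s=r.get_state();print({k:np.round(s[k],4) for k in("time_s","tcp_pos","eef_rot","contact_force")})
cal("wrist")
w=r.capture("wrist");cv2.imwrite("pics/%s.png"%sys.argv[1],cv2.resize(w,(768,576)))
rect("drawer","wrist",.099)
E
python3 look.py d
```

```text
{'time_s': np.float64(12.1833), 'tcp_pos': array([0.5238, 0.019 , 0.175 ]), 'eef_rot': array([-179.8311,   -0.407 ,   -3.7871]), 'contact_force': array([ 0.8507, -0.1296, -0.2642])}
drawer wrist 0.94 mean [0.598  0.0151] size [218.2  57.8] ang 86.3 box [[563.0, -92.0], [620.0, -96.0], [634.0, 122.0], [577.0, 126.0]]
```

View pics/d.png

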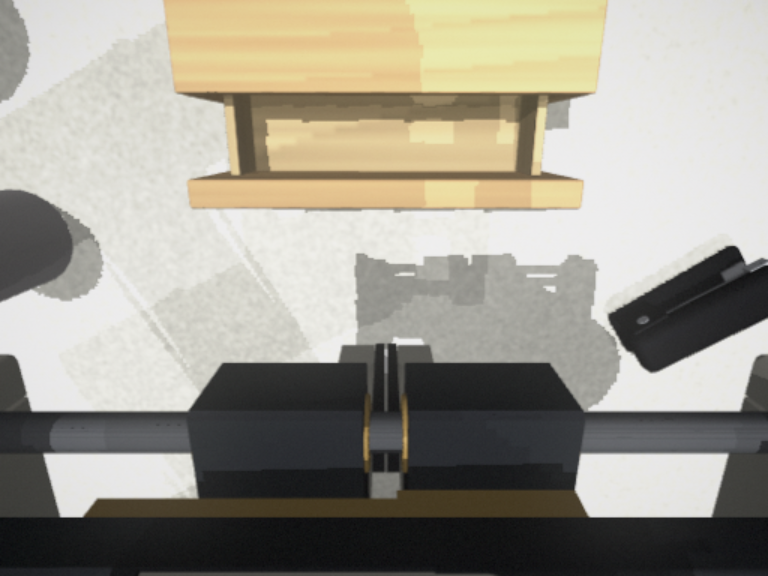

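The drawer has sprung ajar: its board is at rows 180–207 and the inside shows at rows 95–178. Next I hook the closed fingers into the gap.

Emit:
servo_tool(targets=[{"dx": 3,"dy": 0,"dz": 0,"spin": 0,"grip": 0},{"dx": 6,"dy": -0.1,"dz": 0,"spin": 0,"grip": 0},{"dx": 8,"dy": -0.2,"dz": 0,"spin": 0,"grip": 0},{"dx": 8.4,"dy": -0.2,"dz": -1,"spin": 0,"grip": 0},{"dx": 8.4,"dy": -0.2,"dz": -3,"spin": 0,"grip": 0},{"dx": 8.4,"dy": -0.2,"dz": -5.5,"spin": 0,"grip": 0},{"dx": 8.4,"dy": -0.2,"dz": -8,"spin": 0,"grip": 0},{"dx": 8.4,"dy": -0.2,"dz": -9.8,"spin": 0,"grip": 0},{"dx": 8.4,"dy": -0.2,"dz": -10.7,"spin": 0,"grip": 0},{"dx": 8.4,"dy": -0.2,"dz": -10.7,"spin": 0,"grip": 0}])

```text
time_s: 13.12
tcp_pos: [0.6023, 0.0153, 0.061]
eef_rot: [179.9, 0.3, -3.8]
contact_force: [-1.0, 0.2, -0.1]
gripper_width: 0.0002
```

Emit:
servo_tool(targets=[{"dx": -0.4,"dy": 0,"dz": 0,"spin": 0,"grip": 0},{"dx": -0.7,"dy": 0,"dz": 0,"spin": 0,"grip": 0},{"dx": -0.9,"dy": 0,"dz": 0,"spin": 0,"grip": 0},{"dx": -1.05,"dy": 0,"dz": 0,"spin": 0,"grip": 0},{"dx": -1.2,"dy": 0,"dz": 0,"spin": 0,"grip": 0},{"dx": -1.35,"dy": 0,"dz": 0,"spin": 0,"grip": 0},{"dx": -1.5,"dy": 0,"dz": 0,"spin": 0,"grip": 0},{"dx": -1.65,"dy": 0,"dz": 0,"spin": 0,"grip": 0},{"dx": -1.8,"dy": 0,"dz": 0,"spin": 0,"grip": 0},{"dx": -1.95,"dy": 0,"dz": 0,"spin": 0,"grip": 0}])

```text
time_s: 13.95
tcp_pos: [0.5852, 0.0159, 0.0648]
eef_rot: [-180.0, -0.0, -3.8]
contact_force: [1.2, 0.4, 1.6]
gripper_width: 0.0002
```

Emit:
servo_tool(targets=[{"dx": -0.25,"dy": 0.02,"dz": 0,"spin": 0,"grip": 0},{"dx": -0.7,"dy": 0.05,"dz": 0,"spin": 0,"grip": 0},{"dx": -1.4,"dy": 0.1,"dz": 0,"spin": 0,"grip": 0},{"dx": -2.3,"dy": 0.15,"dz": 0,"spin": 0,"grip": 0},{"dx": -3.3,"dy": 0.2,"dz": 0,"spin": 0,"grip": 0},{"dx": -4.4,"dy": 0.3,"dz": 0,"spin": 0,"grip": 0},{"dx": -5.5,"dy": 0.4,"dz": 0,"spin": 0,"grip": 0},{"dx": -6.5,"dy": 0.45,"dz": 0,"spin": 0,"grip": 0},{"dx": -7.2,"dy": 0.5,"dz": 0,"spin": 0,"grip": 0},{"dx": -7.5,"dy": 0.5,"dz": 0,"spin": 0,"grip": 0}])

```text
time_s: 14.78
tcp_pos: [0.5086, 0.0208, 0.0648]
eef_rot: [-180.0, 0.0, -3.8]
contact_force: [1.0, -0.7, -1.4]
gripper_width: 0.0003
```

Emit:
servo_tool(targets=[{"dx": 0.7,"dy": 0,"dz": 0,"spin": 0,"grip": 0},{"dx": 1.2,"dy": 0,"dz": 1.5,"spin": 0,"grip": 0},{"dx": 1.2,"dy": 0,"dz": 5,"spin": 0,"grip": 0},{"dx": 1.2,"dy": 0,"dz": 9,"spin": -0.1,"grip": 60},{"dx": 1.2,"dy": -1,"dz": 12.5,"spin": -0.22,"grip": 60},{"dx": 0.5,"dy": -3.5,"dz": 13.5,"spin": -0.34,"grip": 60},{"dx": 0,"dy": -7,"dz": 13.5,"spin": -0.46,"grip": 60},{"dx": -0.5,"dy": -11,"dz": 13.5,"spin": -0.58,"grip": 60},{"dx": -1,"dy": -15,"dz": 13.5,"spin": -0.7,"grip": 60},{"dx": -1.4,"dy": -19,"dz": 13.5,"spin": -0.82,"grip": 60}])

```text
time_s: 15.62
tcp_pos: [0.4964, -0.1708, 0.2002]
eef_rot: [-180.0, -0.0, -51.1]
contact_force: [1.7, 0.6, -0.6]
gripper_width: 0.0416
```

Emit:
servo_tool(targets=[{"dx": -0.2,"dy": -4,"dz": 0,"spin": -0.12,"grip": 60},{"dx": -0.4,"dy": -8,"dz": 0,"spin": -0.24,"grip": 60},{"dx": -0.5,"dy": -10.5,"dz": 0,"spin": -0.31,"grip": 60},{"dx": -0.5,"dy": -12,"dz": 0,"spin": -0.31,"grip": 60},{"dx": -0.5,"dy": -12,"dz": 0,"spin": -0.31,"grip": 60},{"dx": -0.5,"dy": -12,"dz": 0,"spin": -0.31,"grip": 60},{"dx": -0.5,"dy": -12,"dz": 0,"spin": -0.31,"grip": 60},{"dx": -0.5,"dy": -12,"dz": 0,"spin": -0.31,"grip": 60},{"dx": -0.5,"dy": -12,"dz": 0,"spin": -0.31,"grip": 60},{"dx": -0.5,"dy": -12,"dz": 0,"spin": -0.31,"grip": 60}])

```text
time_s: 16.45
tcp_pos: [0.4916, -0.2884, 0.2]
eef_rot: [-180.0, -0.0, -68.5]
contact_force: [-0.1, 1.2, -0.1]
gripper_width: 0.0528
```

```bash
cat > look2.py <<'E'
from h import *
s=r.get_state();print({k:np.round(s[k],4) for k in("time_s","tcp_pos","eef_rot","contact_force")})
cal("wrist")
w=r.capture("wrist");p=proj("wrist",[[.5138,-.345,.035]])[0];print(p)
x=rect("stapler_center","wrist",.035,p,60)
if x: w[x[0]]=(w[x[0]]//2+np.array([0,0,100])).astype(np.uint8)
cv2.imwrite("pics/e.png",cv2.resize(w,(768,576)))
r.capture("top");rect("drawer","top",.099)
E
python3 look2.py
```

```text
{'time_s': np.float64(16.45), 'tcp_pos': array([ 0.4916, -0.2884,  0.2   ]), 'eef_rot': array([-1.799823e+02, -8.700000e-03, -6.848890e+01]), 'contact_force': array([-0.0761,  1.1706, -0.134 ])}
[257.51370598 111.0210996 ]
stapler_center wrist 0.59 mean [ 0.5179 -0.3506] size [27.1 76.3] ang 23.2 box [[490.0, -319.0], [520.0, -390.0], [545.0, -379.0], [515.0, -309.0]]
drawer top 0.87 mean [0.5518 0.0481] size [160.  149.1] ang 86.3 box [[475.0, -29.0], [624.0, -39.0], [634.0, 121.0], [485.0, 130.0]]
```

View pics/e.png

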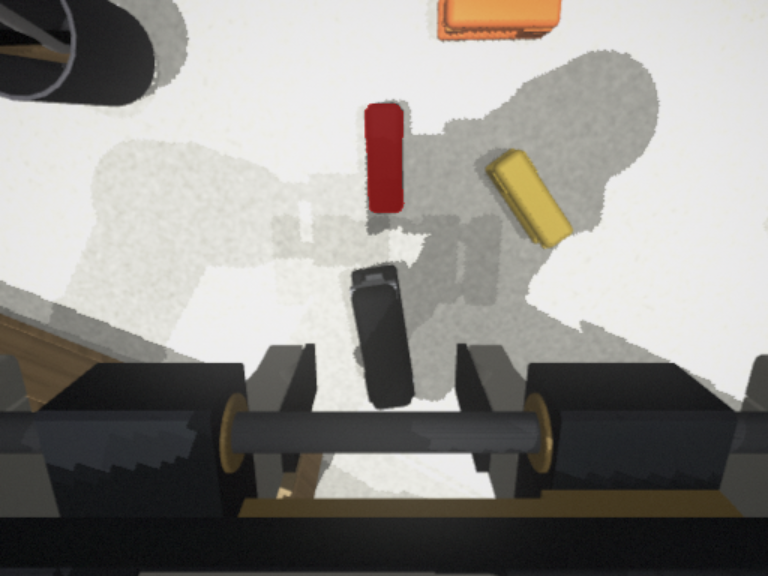

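Emit:
servo_tool(targets=[{"dx": 1,"dy": -2.5,"dz": 0,"spin": 0,"grip": 60},{"dx": 2,"dy": -5,"dz": -1.5,"spin": 0,"grip": 60},{"dx": 2.4,"dy": -6,"dz": -4,"spin": 0,"grip": 60},{"dx": 2.4,"dy": -6,"dz": -7,"spin": 0,"grip": 60},{"dx": 2.4,"dy": -6,"dz": -10,"spin": 0,"grip": 60},{"dx": 2.4,"dy": -6,"dz": -13,"spin": 0,"grip": 60},{"dx": 2.4,"dy": -6,"dz": -15.5,"spin": 0,"grip": 60},{"dx": 2.4,"dy": -6,"dz": -17.5,"spin": 0,"grip": 60},{"dx": 2.4,"dy": -6,"dz": -18.5,"spin": 0,"grip": 60},{"dx": 2.4,"dy": -6,"dz": -18.5,"spin": 0,"grip": 60}])

```text
time_s: 17.48
tcp_pos: [0.5137, -0.3485, 0.0123]
eef_rot: [179.8, 0.2, -68.6]
contact_force: [-0.0, 0.1, 0.3]
gripper_width: 0.0526
```

Emit:
servo_tool(targets=[{"dx": 0,"dy": 0,"dz": 0,"spin": 0,"grip": 10},{"dx": 0,"dy": 0,"dz": 0,"spin": 0,"grip": 10},{"dx": 0,"dy": 0,"dz": 0,"spin": 0,"grip": 10},{"dx": 0,"dy": 0,"dz": 0,"spin": 0,"grip": 10},{"dx": 0,"dy": 0,"dz": 0,"spin": 0,"grip": 10},{"dx": 0,"dy": 0,"dz": 0,"spin": 0,"grip": 10},{"dx": 0,"dy": 0,"dz": 0.5,"spin": 0,"grip": 10},{"dx": 0,"dy": 0,"dz": 1.5,"spin": 0,"grip": 10},{"dx": 0,"dy": 0,"dz": 3,"spin": 0,"grip": 10},{"dx": 0,"dy": 0,"dz": 4,"spin": 0,"grip": 10}], squeeze=15)

```text
time_s: 18.32
tcp_pos: [0.5159, -0.3495, 0.0568]
eef_rot: [-180.0, -0.1, -68.6]
contact_force: [0.3, -0.1, -0.1]
gripper_width: 0.0091
```

```bash
python3 - <<'E'
from h import *
cal("wrist");cal("top")
w=r.capture("wrist");t=r.capture("top")
T=cv2.resize(t[180:290,280:410],None,fx=4,fy=4)
cv2.imwrite("pics/f.png",np.hstack([cv2.resize(w,(440,330)),cv2.resize(T,(390,330))])[:, :800])
for c in("wrist","top"):
  for d in r.cut_out("stapler_center",c): print(c,round(d["p"],2),d["extent"])
print(proj("top",[[.516,-.3495,.035]]))
E
```

```text
wrist 0.98 [234.9, 153.1, 277.6, 258.6]
wrist 0.7 [237.8, 303.3, 271.6, 333.0]
wrist 0.62 [309.0, 41.4, 446.1, 89.8]
wrist 0.6 [352.0, 190.2, 444.0, 277.3]
top 0.68 [352.3, 240.0, 363.6, 262.1]
top 0.57 [392.9, 230.0, 400.3, 237.9]
top 0.56 [341.6, 214.0, 356.0, 224.9]
top 0.31 [207.9, 177.5, 273.3, 229.0]
[[354.24642664 215.08217912]]
```

View pics/f.png

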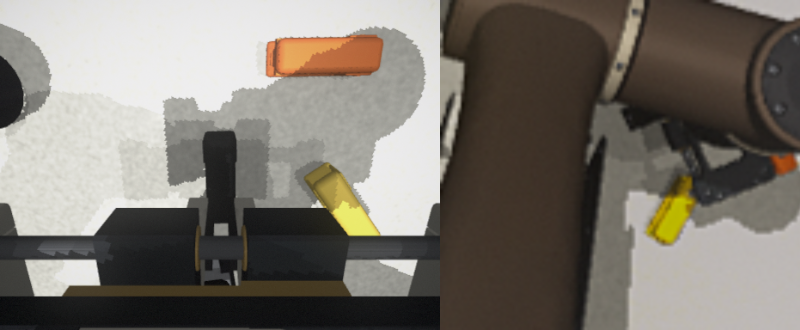

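The fingers are empty (width 9 mm). The stapler still stands beneath them, spanning rows 153–333 in the wrist picture, so I'll open and measure it again.

Emit:
servo_tool(targets=[{"dx": 0,"dy": 0,"dz": 1,"spin": 0,"grip": 60},{"dx": 0,"dy": 0,"dz": 2,"spin": 0,"grip": 60},{"dx": 0,"dy": 0,"dz": 2,"spin": 0,"grip": 60},{"dx": 0,"dy": 0,"dz": 2,"spin": 0,"grip": 60},{"dx": 0,"dy": 0,"dz": 2,"spin": 0,"grip": 60},{"dx": 0,"dy": 0,"dz": 2,"spin": 0,"grip": 60},{"dx": 0,"dy": 0,"dz": 2,"spin": 0,"grip": 60},{"dx": 0,"dy": 0,"dz": 2,"spin": 0,"grip": 60},{"dx": 0,"dy": 0,"dz": 2,"spin": 0,"grip": 60},{"dx": 0,"dy": 0,"dz": 2,"spin": 0,"grip": 60}])

```text
time_s: 19.35
tcp_pos: [0.5152, -0.3491, 0.0746]
eef_rot: [180.0, 0.0, -68.6]
contact_force: [-0.1, -0.7, 0.4]
gripper_width: 0.0525
```

```bash
python3 - <<'E'
from h import *
s=r.get_state();print(s["tcp_pos"],s["gripper_width"]);cal("wrist")
w=r.capture("wrist");p=proj("wrist",[[.516,-.3495,.035]])[0];print(p)
x=rect("stapler_center","wrist",.04,p,80)
v,u=np.nonzero(x[0]);print(u.min(),u.max(),v.min(),v.max(),[ (int(np.median(u[v==k])),k) for k in range(v.min(),v.max(),15)])
print(onz("wrist",[np.median(u[v<v.min()+4])],[v.min()],.04))
cv2.imwrite("pics/g.png",cv2.resize(w,(768,576)))
E
```

```text
[ 0.51520672 -0.34914471  0.074591  ] 0.05253005637540415
[256.91049832 202.88338549]
stapler_center wrist 0.68 mean [ 0.5198 -0.3554] size [26.1 80.4] ang 22.3 box [[492.0, -321.0], [523.0, -395.0], [547.0, -385.0], [516.0, -311.0]]
236 272 146 247 [(257, 146), (253, 161), (254, 176), (255, 191), (255, 206), (255, 221), (256, 236)]
[[ 0.53372217 -0.39083747  0.04      ]]
```

View pics/g.png

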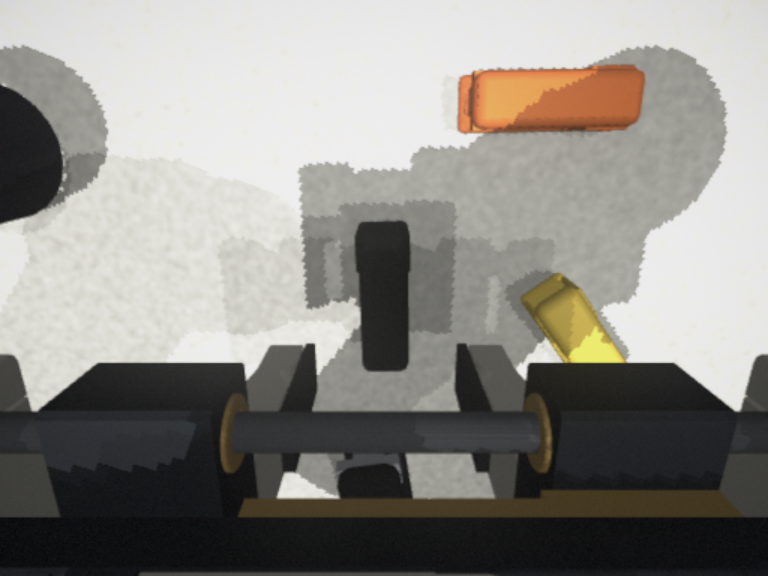

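Emit:
servo_tool(targets=[{"dx": 0.3,"dy": -0.5,"dz": -2,"spin": 0,"grip": 60},{"dx": 0.3,"dy": -0.5,"dz": -4,"spin": 0,"grip": 60},{"dx": 0.3,"dy": -0.5,"dz": -5.5,"spin": 0,"grip": 60},{"dx": 0.3,"dy": -0.5,"dz": -6,"spin": 0,"grip": 60},{"dx": 0.3,"dy": -0.5,"dz": -6,"spin": 0,"grip": 60},{"dx": 0.3,"dy": -0.5,"dz": -6,"spin": 0,"grip": 10},{"dx": 0.3,"dy": -0.5,"dz": -6,"spin": 0,"grip": 10},{"dx": 0.3,"dy": -0.5,"dz": -6,"spin": 0,"grip": 10},{"dx": 0.3,"dy": -0.5,"dz": -6,"spin": 0,"grip": 10},{"dx": 0.3,"dy": -0.5,"dz": -6,"spin": 0,"grip": 10}], squeeze=25)

```text
time_s: 20.28
tcp_pos: [0.5187, -0.3542, 0.0155]
eef_rot: [-179.9, -0.0, -68.6]
contact_force: [-0.2, -0.1, 0.9]
gripper_width: 0.0247
```

Emit:
servo_tool(targets=[{"dx": 0,"dy": 0,"dz": 0,"spin": 0,"grip": 10},{"dx": 0,"dy": 0,"dz": 0,"spin": 0,"grip": 10},{"dx": 0,"dy": 0,"dz": 0,"spin": 0,"grip": 10},{"dx": 0,"dy": 0,"dz": 0,"spin": 0,"grip": 10},{"dx": 0,"dy": 0,"dz": 0,"spin": 0,"grip": 10},{"dx": 0,"dy": 0,"dz": 0,"spin": 0,"grip": 10},{"dx": 0,"dy": 0,"dz": 0,"spin": 0,"grip": 10},{"dx": 0,"dy": 0,"dz": 0,"spin": 0,"grip": 10},{"dx": 0,"dy": 0,"dz": 0,"spin": 0,"grip": 10},{"dx": 0,"dy": 0,"dz": 0,"spin": 0,"grip": 10}])

```text
time_s: 21.12
tcp_pos: [0.5183, -0.3541, 0.0148]
eef_rot: [-180.0, -0.0, -68.6]
contact_force: [0.0, 0.9, 0.1]
gripper_width: 0.0088
```

```bash
python3 - <<'E'
from h import *
s=r.get_state();print(s["tcp_pos"],s["gripper_width"])
w=r.capture("wrist");t=r.capture("scene")
p=proj("scene",[[.5183,-.354,.035]])[0];print(p);u,v=p.astype(int)
T=cv2.resize(t[max(0,v-45):v+45,u-45:u+45],(400,400))
cv2.imwrite("pics/h.png",np.hstack([cv2.resize(w,(400,300)),cv2.resize(T,(300,300))]))
E
```

```text
[ 0.51829745 -0.35414854  0.01477187] 0.008775433434788845
[179.74607308 140.85794842]
```

View pics/h.png

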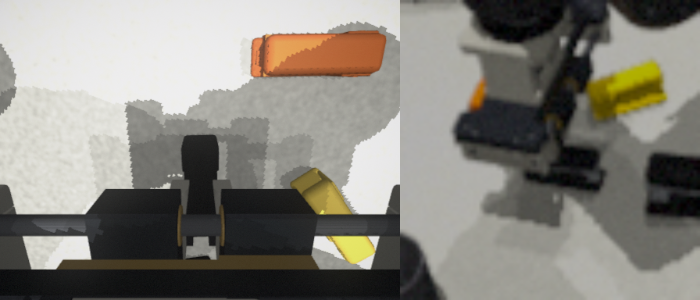

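```bash
python3 - <<'E'
from h import *
w=r.capture("wrist");t=r.capture("scene")
a=cv2.convertScaleAbs(w[150:270,200:310],alpha=2.2,beta=10);b=cv2.convertScaleAbs(t[110:170,150:205],alpha=2.2,beta=10)
I=cv2.INTER_NEAREST
cv2.imwrite("pics/i.png",np.hstack([cv2.resize(a,(400,436),interpolation=I),cv2.resize(b,(400,436),interpolation=I)]))
for P in([.5183,-.354,.0148],[.5183,-.354,.034]): print(proj("scene",[P]),proj("wrist",[P]))
E
```

```text
[[180.71557027 145.14615454]] [[257.81863878 225.48895743]]
[[179.79468757 141.07297635]] [[257.9477477  239.18818838]]
```

View pics/i.png

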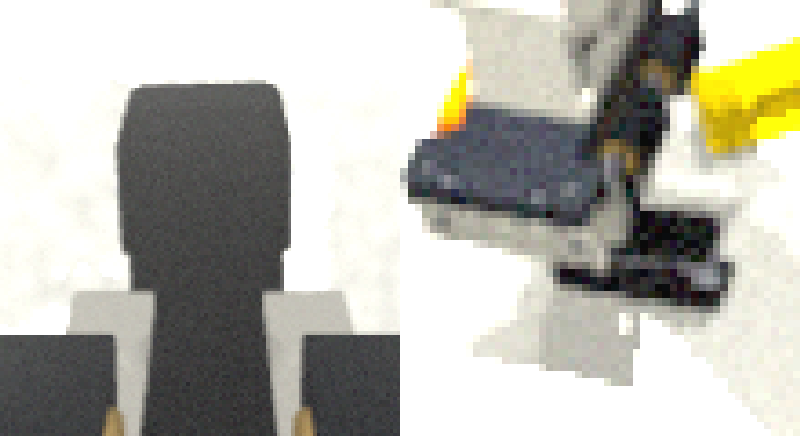

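Emit:
servo_tool(targets=[{"dx": 0,"dy": 0,"dz": 0,"spin": 0,"grip": 60},{"dx": 0,"dy": 0,"dz": 0,"spin": 0,"grip": 60},{"dx": 0,"dy": 0,"dz": 0,"spin": 0,"grip": 60},{"dx": 0,"dy": 0,"dz": 0,"spin": 0,"grip": 60},{"dx": 0,"dy": 0,"dz": 3,"spin": 0,"grip": 60},{"dx": 0,"dy": 0,"dz": 7,"spin": 0,"grip": 60},{"dx": 0,"dy": 0,"dz": 11,"spin": 0,"grip": 60},{"dx": -1,"dy": 3,"dz": 14.5,"spin": 0,"grip": 60},{"dx": -2.5,"dy": 6.5,"dz": 15,"spin": 0,"grip": 60},{"dx": -2.5,"dy": 6.5,"dz": 15,"spin": 0,"grip": 60}])

```text
time_s: 22.15
tcp_pos: [0.4928, -0.2861, 0.1686]
eef_rot: [-179.7, -0.1, -68.5]
contact_force: [-0.4, 0.8, -0.8]
gripper_width: 0.0525
```

```bash
python3 - <<'E'
from h import *
s=r.get_state();print(s["tcp_pos"],s["qd"].round(2),s["gripper_width"]);print(cal("wrist")[1].round(4))
w=r.capture("wrist");t=r.capture("scene");cal("scene")
x=rect("stapler_center","wrist",.04,proj("wrist",[[.518,-.352,.02]])[0],60)
for d in r.cut_out("stapler_center","scene"): print(round(d["p"],2),d["extent"])
a=cv2.convertScaleAbs(w[20:200,170:340],alpha=1.6,beta=10);b=cv2.convertScaleAbs(t[105:180,150:221],alpha=2.0,beta=10)
I=cv2.INTER_NEAREST
cv2.imwrite("pics/j.png",np.hstack([cv2.resize(a,(400,424),interpolation=I),cv2.resize(b,(400,424),interpolation=I)]))
if x:
  v,u=np.nonzero(x[0]);print(u.min(),u.max(),v.min(),v.max())
E
```

```text
[ 0.49280101 -0.28610109  0.16860987] [-1.08  3.41  0.42  0.59  1.49  3.61] 0.0524819599711178
[[-0.9304 -0.35   -0.1093  0.5236]
 [-0.3666  0.8846  0.2882 -0.3646]
 [-0.0041  0.3082 -0.9513  0.353 ]
 [ 0.      0.      0.      1.    ]]
stapler_center none
0.89 [208.7, 142.9, 241.1, 157.0]
0.8 [153.0, 106.6, 167.8, 134.9]
0.61 [166.7, 136.1, 194.3, 153.1]
0.56 [188.9, 113.2, 213.8, 131.7]
```

View pics/j.png

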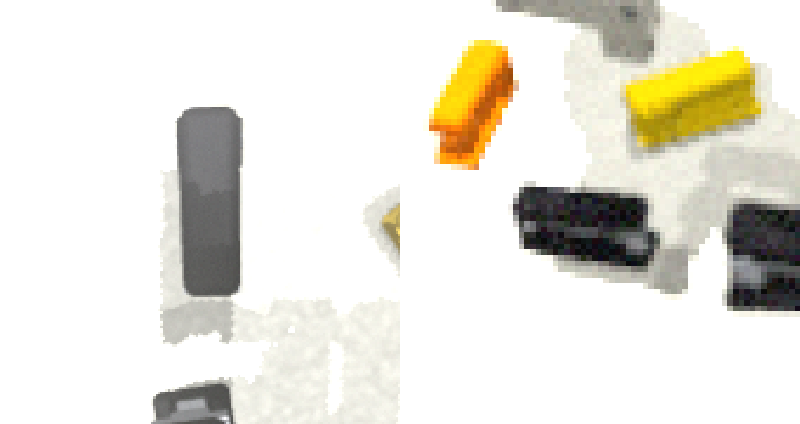

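Emit:
servo_tool(targets=[{"dx": 1.3,"dy": -3.1,"dz": -2,"spin": 0,"grip": 60},{"dx": 2.6,"dy": -6.3,"dz": -5,"spin": 0,"grip": 60},{"dx": 2.6,"dy": -6.3,"dz": -8.5,"spin": 0,"grip": 60},{"dx": 2.6,"dy": -6.3,"dz": -12,"spin": 0,"grip": 60},{"dx": 2.6,"dy": -6.3,"dz": -14.5,"spin": 0,"grip": 60},{"dx": 2.6,"dy": -6.3,"dz": -15.2,"spin": 0,"grip": 40},{"dx": 2.6,"dy": -6.3,"dz": -15.2,"spin": 0,"grip": 40},{"dx": 2.6,"dy": -6.3,"dz": -15.2,"spin": 0,"grip": 40},{"dx": 2.6,"dy": -6.3,"dz": -15.2,"spin": 0,"grip": 25},{"dx": 2.6,"dy": -6.3,"dz": -15.2,"spin": 0,"grip": 25}], squeeze=25)

```text
time_s: 23.18
tcp_pos: [0.5207, -0.3527, 0.0148]
eef_rot: [-179.9, -0.1, -68.5]
contact_force: [-1.3, 0.2, 0.6]
gripper_width: 0.0273
```

Emit:
servo_tool(targets=[{"dx": 0,"dy": 0,"dz": 0,"spin": 0,"grip": 25},{"dx": 0,"dy": 0,"dz": 0,"spin": 0,"grip": 25},{"dx": 0,"dy": 0,"dz": 0,"spin": 0,"grip": 25},{"dx": 0,"dy": 0,"dz": 0,"spin": 0,"grip": 25},{"dx": 0,"dy": 0,"dz": 0.5,"spin": 0,"grip": 25},{"dx": 0,"dy": 0,"dz": 1,"spin": 0,"grip": 25},{"dx": 0,"dy": 0,"dz": 1.5,"spin": 0,"grip": 25},{"dx": 0,"dy": 0,"dz": 2,"spin": 0,"grip": 25},{"dx": 0,"dy": 0,"dz": 2.5,"spin": 0,"grip": 25},{"dx": 0,"dy": 0,"dz": 2.5,"spin": 0,"grip": 25}])

```text
time_s: 24.02
tcp_pos: [0.5201, -0.3525, 0.0393]
eef_rot: [-179.9, -0.1, -68.6]
contact_force: [0.2, -0.4, 1.0]
gripper_width: 0.0217
```

```bash
python3 - <<'E'
from h import *
s=r.get_state();print(s["tcp_pos"],s["contact_force"].round(1),s["moment"].round(2),s["gripper_width"])
w=r.capture("wrist")
for d in r.cut_out("stapler_center","wrist"): print(round(d["p"],2),np.round(d["extent"],0))
print(proj("wrist",[s["tcp_pos"],[.519,-.3525,.04],[.5337,-.3908,.04]]))
t=r.capture("scene")
for d in r.cut_out("stapler_center","scene"): print(round(d["p"],2),np.round(d["extent"],0))
a=cv2.convertScaleAbs(w[140:280,190:330],alpha=1.8,beta=10);b=cv2.convertScaleAbs(t[105:180,150:225],alpha=1.3,beta=10)
cv2.imwrite("pics/k.png",np.hstack([cv2.resize(a,(400,400)),cv2.resize(b,(400,400))]))
E
```

```text
[ 0.52009478 -0.35250809  0.03928906] [ 0.2 -0.4  1. ] [ 0.07 -0.04  0.03] 0.021722616418532716
0.95 [226. 306. 275. 333.]
0.86 [236. 164. 283. 274.]
0.83 [317.  43. 467.  95.]
0.79 [363. 201. 450. 313.]
[[257.21129421 225.27440686]
 [258.79173061 226.3187794 ]
 [259.47728425 164.09403   ]]
0.9 [207. 144. 244. 162.]
0.84 [169. 136. 194. 154.]
0.8 [190. 115. 214. 129.]
```

View pics/k.png

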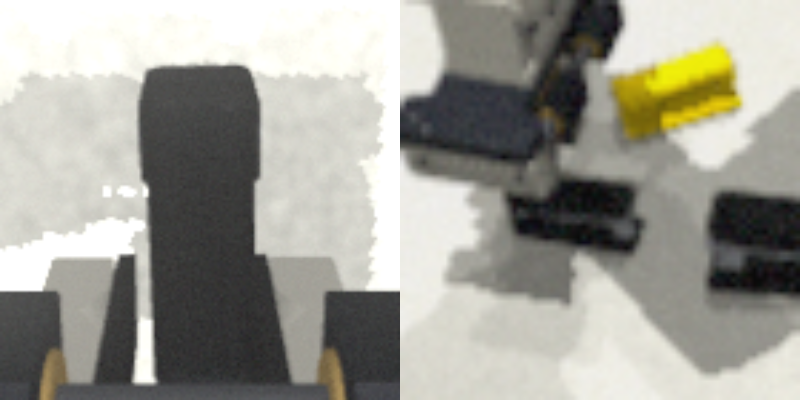

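Emit:
servo_tool(targets=[{"dx": 0,"dy": 0,"dz": 1,"spin": 0,"grip": 25},{"dx": 0,"dy": 0,"dz": 1.5,"spin": 0,"grip": 0},{"dx": 0,"dy": 0,"dz": 1.5,"spin": 0,"grip": 0},{"dx": 0,"dy": 0,"dz": 1.5,"spin": 0,"grip": 0},{"dx": 0,"dy": 0,"dz": 1.5,"spin": 0,"grip": 0},{"dx": 0,"dy": 0,"dz": 1.2,"spin": 0,"grip": 0},{"dx": 0,"dy": 0,"dz": 0.9,"spin": 0,"grip": 0},{"dx": 0,"dy": 0,"dz": 0.6,"spin": 0,"grip": 0},{"dx": 0,"dy": 0,"dz": 0.4,"spin": 0,"grip": 0},{"dx": 0,"dy": 0,"dz": 0.3,"spin": 0,"grip": 0}])

```text
time_s: 25.05
tcp_pos: [0.5189, -0.352, 0.04]
eef_rot: [180.0, 0.0, -68.6]
contact_force: [0.1, 0.4, 0.1]
gripper_width: 0.0005
```

Emit:
servo_tool(targets=[{"dx": 0,"dy": 0,"dz": -0.05,"spin": 0,"grip": 0},{"dx": 0,"dy": 0,"dz": -0.1,"spin": 0,"grip": 0},{"dx": 0,"dy": 0,"dz": -0.15,"spin": 0,"grip": 0},{"dx": 0,"dy": 0,"dz": -0.2,"spin": 0,"grip": 0},{"dx": 0,"dy": 0,"dz": -0.25,"spin": 0,"grip": 0},{"dx": 0,"dy": 0,"dz": -0.3,"spin": 0,"grip": 0},{"dx": 0,"dy": 0,"dz": -0.32,"spin": 0,"grip": 0},{"dx": 0,"dy": 0,"dz": -0.32,"spin": 0,"grip": 0},{"dx": 0,"dy": 0,"dz": -0.32,"spin": 0,"grip": 0},{"dx": 0,"dy": 0,"dz": -0.32,"spin": 0,"grip": 0}])

```text
time_s: 25.88
tcp_pos: [0.5193, -0.3522, 0.0376]
eef_rot: [-180.0, -0.0, -68.6]
contact_force: [-0.4, -0.5, -0.5]
gripper_width: 0.0004
```

Emit:
servo_tool(targets=[{"dx": 0,"dy": 0,"dz": -0.05,"spin": 0,"grip": 0},{"dx": 0,"dy": 0,"dz": -0.1,"spin": 0,"grip": 0},{"dx": 0,"dy": 0,"dz": -0.15,"spin": 0,"grip": 0},{"dx": 0,"dy": 0,"dz": -0.2,"spin": 0,"grip": 0},{"dx": 0,"dy": 0,"dz": -0.25,"spin": 0,"grip": 0},{"dx": 0,"dy": 0,"dz": -0.3,"spin": 0,"grip": 0},{"dx": 0,"dy": 0,"dz": -0.35,"spin": 0,"grip": 0},{"dx": 0,"dy": 0,"dz": -0.4,"spin": 0,"grip": 0},{"dx": 0,"dy": 0,"dz": -0.4,"spin": 0,"grip": 0},{"dx": 0,"dy": 0,"dz": -0.4,"spin": 0,"grip": 0}])

```text
time_s: 26.72
tcp_pos: [0.5193, -0.3521, 0.0335]
eef_rot: [180.0, 0.0, -68.6]
contact_force: [-0.7, -0.6, -0.1]
gripper_width: 0.0004
```

```bash
python3 - <<'E'
from h import *
s=r.get_state();print(s["tcp_pos"],s["contact_force"].round(1),s["moment"].round(2),s["gripper_width"])
t=r.capture("scene")
for d in r.cut_out("stapler_center","scene"): print(round(d["p"],2),np.round(d["extent"],0))
w=r.capture("wrist")
for d in r.cut_out("stapler_center","wrist"): print(round(d["p"],2),np.round(d["extent"],0))
# triangulate: ray of scene centre vs top ray of first picture (353.7,217.4)
def tri(a,b):
    A=[];B=[]
    for c,u,v in(a,b):
        K,T=cal(c);d=T[:3,:3]@np.linalg.solve(K,[u,v,1.]);d/=np.linalg.norm(d);M=np.eye(3)-np.outer(d,d);A.append(M);B.append(M@T[:3,3])
    X=np.linalg.solve(A[0]+A[1],B[0]+B[1]);return X,proj(a[0],[X]),proj(b[0],[X])
print(tri(("scene",181,145),("top",354,217.8)))
E
```

```text
[ 0.51925232 -0.35214716  0.0335165 ] [-0.7 -0.6 -0.1] [ 0.02 -0.01  0.02] 0.0003977898119891756
0.79 [206. 142. 243. 161.]
0.73 [171. 135. 192. 152.]
0.57 [190. 114. 213. 130.]
0.98 [238. 164. 282. 248.]
0.93 [367. 205. 458. 317.]
0.88 [316.  40. 473.  96.]
0.52 [247. 316. 266. 334.]
(array([ 0.50975172, -0.35777543,  0.00514205]), array([[182.02488232, 145.07539037]]), array([[354.77154072, 217.19122571]]))
```

```bash
cat > tri.py <<'E'
from h import *
from scipy.spatial.transform import Rotation as R
s=r.get_state();K,Tc=cal("wrist")
def M(p,e):
    T=np.eye(4);T[:3,:3]=R.from_euler("xyz",e,degrees=True).as_matrix();T[:3,3]=p;return T
rel=np.linalg.inv(M(s["tcp_pos"],s["eef_rot"]))@Tc;print(rel.round(4))
P={"e":([.4916,-.2884,.2],[-180,0,-68.49]),"g":([.5152,-.3491,.0746],[180,0,-68.6]),"k":([.5201,-.3525,.0393],[-179.9,-.1,-68.6])}
def tri(obs):
    A=0;b=0;o=[]
    for n,u,v in obs:
        T=M(*P[n])@rel;d=T[:3,:3]@np.linalg.solve(K,[u,v,1.]);d/=np.linalg.norm(d);m=np.eye(3)-np.outer(d,d);A=A+m;b=b+m@T[:3,3];o.append((T,d))
    X=np.linalg.solve(A,b)
    return X.round(4),[round(1000*np.linalg.norm(np.cross(X-T[:3,3],d)),1) for T,d in o]
f=2/3
print("far",tri([("e",384*f,103*f),("g",382*f,221*f),("k",260,162.8)]))
print("near eg",tri([("e",386*f,212*f),("g",385*f,370*f)]))
print("yellow eg top end",tri([("e",515*f,151*f),("g",558*f,273*f)]))
print("orange eg left low",tri([("e",440*f,40*f),("g",461*f,132*f)]))
r.capture("top");r.capture("scene")
for n,z in(("stapler_center",.035),):
  for c in("top",):
    for d in r.cut_out(n,c): print(c,round(d["p"],2),np.round(d["extent"],0))
E
python3 tri.py
```

```text
[[ 6.000e-04 -9.506e-01 -3.103e-01  8.470e-02]
 [ 1.000e+00  3.000e-04  1.100e-03 -9.000e-04]
 [-1.000e-03 -3.103e-01  9.506e-01 -1.842e-01]
 [ 0.000e+00  0.000e+00  0.000e+00  1.000e+00]]
far (array([ 0.5317, -0.3857,  0.0132]), [np.float64(0.2), np.float64(0.5), np.float64(0.3)])
near eg (array([ 0.5019, -0.3138,  0.0338]), [np.float64(0.3), np.float64(0.3)])
yellow eg top end (array([ 0.4206, -0.3914, -0.0077]), [np.float64(0.8), np.float64(0.8)])
orange eg left low (array([ 0.5092, -0.4425, -0.0013]), [np.float64(0.1), np.float64(0.1)])
top 0.62 [346. 239. 366. 262.]
top 0.62 [389. 228. 398. 237.]
top 0.45 [345. 215. 351. 222.]
```

Emit:
servo_tool(targets=[{"dx": 0,"dy": 0,"dz": -0.1,"spin": 0,"grip": 0},{"dx": 0,"dy": 0,"dz": -0.2,"spin": 0,"grip": 0},{"dx": 0,"dy": 0,"dz": -0.3,"spin": 0,"grip": 0},{"dx": 0,"dy": 0,"dz": -0.4,"spin": 0,"grip": 0},{"dx": 0,"dy": 0,"dz": -0.5,"spin": 0,"grip": 0},{"dx": 0,"dy": 0,"dz": -0.6,"spin": 0,"grip": 0},{"dx": 0,"dy": 0,"dz": -0.7,"spin": 0,"grip": 0},{"dx": 0,"dy": 0,"dz": -0.7,"spin": 0,"grip": 0},{"dx": 0,"dy": 0,"dz": -0.7,"spin": 0,"grip": 0},{"dx": 0,"dy": 0,"dz": -0.7,"spin": 0,"grip": 0}])

```text
time_s: 27.9
tcp_pos: [0.5193, -0.3522, 0.0266]
eef_rot: [-180.0, -0.0, -68.6]
contact_force: [0.1, -0.4, 0.5]
gripper_width: 0.0006
```

```bash
cat >> tri.py <<'E'
print("----")
def on(n,u,v,z):
    T=M(*P[n])@rel;d=T[:3,:3]@np.linalg.solve(K,[u*f,v*f,1.]);o=T[:3,3];return o+d*(z-o[2])/d[2]
for zt in(.035,.042,.055):
  a=on("e",375,266,0.005);b=on("e",392,408,zt);print("big len",zt,np.linalg.norm((a-b)[:2]),((a+b)/2).round(4),"ang",np.degrees(np.arctan2(*(a-b)[1::-1])), "width",np.linalg.norm(on("e",363,340,zt)-on("e",405,332,zt)))
a=on("e",384,103,.005);b=on("e",386,212,.04);print("small len",np.linalg.norm((a-b)[:2]),((a+b)/2).round(4),"width",np.linalg.norm(on("e",366,160,.04)-on("e",404,160,.04)))
for z in(.0,.04): print("yellow",np.linalg.norm(on("e",502,160,z)-on("e",560,240,z)),"orange",np.linalg.norm(on("e",445,20,z)-on("e",560,20,z)))
w=r.capture("wrist");cv2.imwrite("pics/l.png",cv2.resize(w,(768,576)))
E
python3 tri.py | sed -n '/----/,$p'
```

```text
----
big len 0.035 0.11990322329212888 [ 0.4631 -0.2108  0.02  ] ang -61.512211869180206 width 0.03515015823342974
big len 0.042 0.11537525828236893 [ 0.464  -0.2129  0.0235] ang -61.300507628467194 width 0.0344456289707949
big len 0.055 0.10697086474457498 [ 0.4656 -0.2168  0.03  ] ang -60.859807156620036 width 0.033137217483044504
small len 0.07731955104098451 [ 0.5169 -0.3505  0.0225] width 0.02720333253991706
yellow 0.08469413187351732 orange 0.08431764865905611
yellow 0.0758773795657679 orange 0.07554008866813552
```

View pics/l.png

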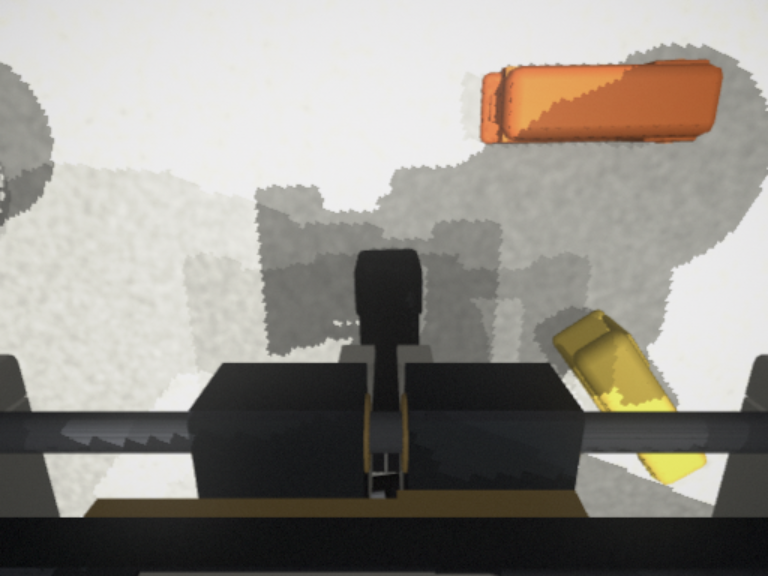

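The wrist picture shows the finger tips unobscured at (345–430, 345) and the stapler's arm passing under them. That suggests its top is lower than I assumed, so I'll compare projected boxes of different heights with the detections.

```bash
python3 - <<'E'
from h import *
def ext(c,ctr,ang,z0,h,L=.078,W=.028):
    a=np.radians(ang);x=np.array([np.cos(a),np.sin(a),0]);y=np.array([-x[1],x[0],0])
    P=[np.array([*ctr,z])+sx*x*L/2+sy*y*W/2 for z in(z0,z0+h) for sx in(-1,1) for sy in(-1,1)]
    q=proj(c,P);return np.round([*q.min(0),*q.max(0)],1)
for z0 in(0,-.03,-.06):
  for h in(.012,.042): print(z0,h,"scene",ext("scene",(.517,-.3505),-67,z0,h),"top",ext("top",(.514,-.3475),-67,z0,h))
print("obs scene 167-169,136,194,153.5 ; top 341.4,209.6,367.5,226")
s=r.get_state();print(s["joints"].round(2),s["tcp_pos"])
E
```

```text
0 0.012 scene [169.1 141.  195.2 153.4] top [339.3 207.6 364.4 224.3]
0 0.042 scene [167.4 134.6 195.2 153.4] top [339.3 207.1 366.7 224.3]
-0.03 0.012 scene [170.7 147.2 196.3 159.4] top [337.7 208.  362.2 224.3]
-0.03 0.042 scene [169.1 141.  196.3 159.4] top [337.7 207.6 364.4 224.3]
-0.06 0.012 scene [172.3 153.1 197.3 165.2] top [336.2 208.4 360.2 224.4]
-0.06 0.042 scene [170.7 147.2 197.3 165.2] top [336.2 208.  362.2 224.4]
obs scene 167-169,136,194,153.5 ; top 341.4,209.6,367.5,226
[-16.34  25.06 -17.3   -0.   -47.64  37.77] [ 0.51930053 -0.35215196  0.02660654]
```

Emit:
servo_tool(targets=[{"dx": 0,"dy": 0,"dz": -0.15,"spin": 0,"grip": 0},{"dx": 0,"dy": 0,"dz": -0.3,"spin": 0,"grip": 0},{"dx": 0,"dy": 0,"dz": -0.45,"spin": 0,"grip": 0},{"dx": 0,"dy": 0,"dz": -0.6,"spin": 0,"grip": 0},{"dx": 0,"dy": 0,"dz": -0.75,"spin": 0,"grip": 0},{"dx": 0,"dy": 0,"dz": -0.9,"spin": 0,"grip": 0},{"dx": 0,"dy": 0,"dz": -1.05,"spin": 0,"grip": 0},{"dx": 0,"dy": 0,"dz": -1.2,"spin": 0,"grip": 0},{"dx": 0,"dy": 0,"dz": -1.25,"spin": 0,"grip": 0},{"dx": 0,"dy": 0,"dz": -1.25,"spin": 0,"grip": 0}])

```text
time_s: 28.93
tcp_pos: [0.5192, -0.3521, 0.0139]
eef_rot: [180.0, 0.0, -68.6]
contact_force: [-1.2, 0.2, 1.5]
gripper_width: 0.0003
```

```bash
python3 - <<'E'
from h import *
s=r.get_state();print(s["tcp_pos"],s["contact_force"].round(1))
a=r.capture("wrist");b=r.capture("scene")
for c in("wrist","scene"):
  for d in r.cut_out("stapler_center",c): print(c,round(d["p"],2),np.round(d["extent"],0))
# grey/black profile along rows in wrist around col 256
g=cv2.cvtColor(a,cv2.COLOR_BGR2GRAY)
for v in(165,175,185,195,205,215,222,226,230,234,238): 
    print(v,"".join("#" if x<45 else "+" if x<110 else "." for x in g[v,215:300]))
E
```

```text
[ 0.51917574 -0.35206976  0.01385092] [-1.2  0.2  1.5]
wrist 0.94 [233. 175. 283. 269.]
wrist 0.91 [323.  36. 499.  97.]
wrist 0.64 [371. 214. 481. 339.]
wrist 0.4 [245. 328. 266. 329.]
scene 0.78 [209. 142. 243. 160.]
scene 0.71 [174. 138. 193. 152.]
scene 0.55 [191. 116. 211. 130.]
165 .....................................................................................
175 ......................+#########################################++...................
185 ...................++##############################################+.................
195 ...................+################################################...........+++++.
205 .......+++++.......++###############################################...........+++...
215 ....................+##############################################+..........+.+....
222 .................+.....+#########################################+................+++
226 .++++++.................#########################################+.............++++++
230 ++.++++++++++++++++++++++++++++++++###############+++++++++++++++++++++.......++.....
234 ......++..+++++++++++++++++++++++++##############+++++++++++++++++++++++++++++++++...
238 ............+++++++++++++++++++++++###############+++++++++++++++++++++++++++.++....+
```

Emit:
servo_tool(targets=[{"dx": 0,"dy": 0,"dz": -0.1,"spin": 0,"grip": 0},{"dx": 0,"dy": 0,"dz": -0.2,"spin": 0,"grip": 0},{"dx": 0,"dy": 0,"dz": -0.3,"spin": 0,"grip": 0},{"dx": 0,"dy": 0,"dz": -0.4,"spin": 0,"grip": 0},{"dx": 0,"dy": 0,"dz": -0.5,"spin": 0,"grip": 0},{"dx": 0,"dy": 0,"dz": -0.6,"spin": 0,"grip": 0},{"dx": 0,"dy": 0,"dz": -0.7,"spin": 0,"grip": 0},{"dx": 0,"dy": 0,"dz": -0.8,"spin": 0,"grip": 0},{"dx": 0,"dy": 0,"dz": -0.9,"spin": 0,"grip": 0},{"dx": 0,"dy": 0,"dz": -0.9,"spin": 0,"grip": 0}])

```text
time_s: 29.97
tcp_pos: [0.5196, -0.3523, 0.0106]
eef_rot: [-180.0, -0.1, -68.5]
contact_force: [-12.8, 11.4, 45.0]
gripper_width: 0.0002
```

```bash
python3 - <<'E'
from h import *
s=r.get_state();print(s["tcp_pos"],s["contact_force"].round(1))
a=r.capture("wrist");b=r.capture("scene");t=r.capture("top")
for c in("wrist","scene"):
  for d in r.cut_out("stapler_center",c): print(c,round(d["p"],2),np.round(d["extent"],0))
g=cv2.cvtColor(a,cv2.COLOR_BGR2GRAY)
for v in(170,180,190,200,215,226,230,234,250,310,318,326,334,342): 
    print(v,"".join("#" if x<45 else "+" if x<110 else "." for x in g[v,200:320]))
g=cv2.cvtColor(b,cv2.COLOR_BGR2GRAY)
for v in range(125,160): print(v,"".join("#" if x<45 else "+" if x<110 else "." for x in g[v,145:215]))
E
```

```text
[ 0.51956932 -0.35231417  0.01060689] [-12.8  11.4  45. ]
wrist 0.89 [324.  35. 506.  97.]
wrist 0.82 [377. 213. 481. 343.]
wrist 0.7 [232. 176. 286. 306.]
scene 0.7 [174. 137. 194. 152.]
scene 0.66 [209. 143. 242. 160.]
scene 0.63 [154. 118. 159. 129.]
scene 0.59 [190. 114. 212. 128.]
scene 0.33 [343. 233. 394. 272.]
170 ........................................................................................................................
180 ..................................+.++###########################################++.....................................
190 .....+............................+#################################################....................................
200 ..............................+++.++###############################################+...............+....................
215 ...................................+###############################################+...........+...............++++.....
226 ...........++++.....++.......++.......+##########################################+..............+++++++...++++++........
230 +..........++++++++++++.+.
[... 2894 characters left out ...]
####+++++++++++++++######
151 .....................+++++++++++++++++++++#######+++++++++++++++++++++
152 .....................++++++++++++++++++++++++++#++++++++++++++++++++++
153 .....................+++++++++++++++.+++++++++++++++++++++++++++++++++
154 ....................++++++++++++++++.++.+++++++++++++++++++++++++++++#
155 ...................+++++++++++++++++++....++++++.+++++++++++++++####+#
156 .................+++++++++++++++++++++.....++++++++++++++++++++#######
157 ................++++++++++++++++++++++.......++++++++++++++++++#######
158 ..............++++++++++++++++++++++++........+++++++++++++++++#######
159 ...............+++++++++++++++++++++++.........++++++++++++++++++++###
```

Emit:
servo_tool(targets=[{"dx": 0,"dy": 0,"dz": 1,"spin": 0,"grip": 0},{"dx": 0,"dy": 0,"dz": 3.5,"spin": 0,"grip": 0},{"dx": 0,"dy": 0,"dz": 6,"spin": 0,"grip": 60},{"dx": -1.2,"dy": 3,"dz": 9.5,"spin": 0,"grip": 60},{"dx": -2.4,"dy": 6,"dz": 12.5,"spin": 0,"grip": 60},{"dx": -2.4,"dy": 6,"dz": 15,"spin": 0,"grip": 60},{"dx": -2.4,"dy": 6,"dz": 15,"spin": 0,"grip": 60},{"dx": -2.4,"dy": 6,"dz": 15,"spin": 0,"grip": 60},{"dx": -2.4,"dy": 6,"dz": 15,"spin": 0,"grip": 60},{"dx": -2.4,"dy": 6,"dz": 15,"spin": 0,"grip": 60}])

```text
time_s: 31.05
tcp_pos: [0.4946, -0.2921, 0.1539]
eef_rot: [179.9, 0.1, -68.6]
contact_force: [-0.1, -0.2, -0.7]
gripper_width: 0.0479
```

```bash
python3 - <<'E'
from h import *
s=r.get_state();print(s["tcp_pos"],s["contact_force"].round(1));cal("wrist")
a=r.capture("wrist");b=r.capture("scene")
for c in("wrist","scene"):
  for d in r.cut_out("stapler_center",c): print(c,round(d["p"],2),np.round(d["extent"],0))
print(proj("wrist",[[.517,-.3505,0],[.517,-.3505,.04]]))
g=cv2.cvtColor(a,cv2.COLOR_BGR2GRAY)
for v in range(50,170,4): print(v,"".join(chr(48+min(9,int(x)//14)) for x in g[v,225:295]))
g=cv2.cvtColor(b,cv2.COLOR_BGR2GRAY)
for v in range(132,160): print(v,"".join(chr(48+min(9,int(x)//10)) for x in g[v,160:215]))
E
```

```text
[ 0.49464339 -0.29207408  0.15392739] [-0.1 -0.2 -0.7]
wrist 0.91 [330. 105. 400. 181.]
wrist 0.85 [296.   1. 395.  23.]
wrist 0.76 [231. 189. 279. 276.]
scene 0.86 [207. 140. 242. 159.]
scene 0.76 [169. 135. 195. 151.]
scene 0.52 [190. 114. 210. 128.]
scene 0.47 [152. 109. 172. 136.]
[[257.68816641 109.86035767]
 [257.89930735 112.7789571 ]]
50 9999999999999999999999999999999999999999999999999999999999999999999999
54 9999999999999999999999999999999999999999999999999999999999999999999999
58 9999999999999999999999999999999999999999999999999999999999999999999999
62 9999999999999999999999999999999999999999999999999999999999999999999999
66 9999999999999999999999999999999999999999999999999999999999999999999999
70 9999999999999999999999999999999766666666899999999999999999999999999999
74 9999999999999999999944455555554555555555544469999999999999999999999999
78 9999999999999999984444555555555555555555544444699999999999999999999999
82 9999999999999999994444555555555555555555544444699999999999999999999999
86 9999999999999999994444455555555555555555444444499999999999999999999999
90 999999999999
[... 2461 characters left out ...]
0000010100011004665257777778999982112021
149 9999999999999963101101011000103453267777779999995011010
150 9999999999999999976553200110011012377779979999998455200
151 9999999999999999999887666553201010577779999999998777544
152 9999999999999999999999889887666556677777999999998667665
153 9999999999999999999999998999898887777779999999999467664
154 9999999999999999999999999999998998777779999999998555663
155 9999999999999999999999999999999997777779999999997233452
156 9999999999999999999999999999999998777779999999996112111
157 9999999999999999999999999999999999999979999999992111111
158 9999999999999999999999999999999999999999999999993111132
159 9999999999999999999999999999999999999999999999998444354
```

```bash
cat > fit.py <<'E'
from h import *
from scipy.optimize import least_squares
from scipy.spatial.transform import Rotation as R
st=r.get_state();K,Tc=cal("wrist")
def M(p,e):
    T=np.eye(4);T[:3,:3]=R.from_euler("xyz",e,degrees=True).as_matrix();T[:3,3]=p;return T
rel=np.linalg.inv(M(st["tcp_pos"],st["eef_rot"]))@Tc
w=r.capture("wrist");s=r.capture("scene")
t=cv2.resize(cv2.imread("pics/b.png"),(512,384),interpolation=cv2.INTER_AREA);g=cv2.resize(cv2.imread("pics/g.png"),(512,384),interpolation=cv2.INTER_AREA)
C["g"]=(K,M([.5152,-.3491,.0746],[180,0,-68.6])@rel)
A=np.linspace(0,2*np.pi,24,endpoint=False);D=np.c_[np.cos(A),np.sin(A)]
V=[]
for c,im,(u,v),th in(("wrist",w,(257,115),100),("scene",s,(183,143),50),("top",t,(353,216),70),("g",g,(256,190),60)):
    m=(cv2.cvtColor(im,cv2.COLOR_BGR2GRAY)<th).astype(np.uint8)
    n,lab,stt,_=cv2.connectedComponentsWithStats(m,connectivity=4);k=lab[v,u];x,y,ww,hh,a=stt[k]
    vs,us=np.nonzero(lab==k);P=np.c_[us,vs];print(c,k,(x,y,x+ww,y+hh),a)
    if k: V.append((c,(P@D.T).max(0)+.4))
def box(q):
    x,y,z0,ang,L,W,H=q;a=np.array([np.cos(ang),np.sin(ang),0]);b=np.array([-a[1],a[0],0])
    return np.array([np.array([x,y,z])+i*a*L/2+j*b*W/2 for z in(z0,z0+H) for i in(-1,1) for j in(-1,1)])
def res(q,V=V): return np.concatenate([(proj(c,box(q))@D.T).max(0)-h for c,h in V])
def go(V):
    f=least_squares(lambda q:res(q,V),[.517,-.351,0,np.radians(-67),.078,.028,.03],loss="soft_l1",x_scale=[.01,.01,.01,.05,.01,.01,.01]);print([v[0] for v in V],f.x.round(4),"deg",np.degrees(f.x[3]).round(1),"rms",np.sqrt((res(f.x,V)**2).mean()).round(2))
go(V);go([v for v in V if v[0]!="g"]);go([v for v in V if v[0] in("scene","top")]);go([v for v in V if v[0] in("wrist","g")])
E
python3 fit.py
```

```text
wrist 11 (np.int32(243), np.int32(71), np.int32(272), np.int32(155)) 2231
scene 382 (np.int32(170), np.int32(138), np.int32(196), np.int32(152)) 263
top 103 (np.int32(341), np.int32(208), np.int32(366), np.int32(223)) 204
g 2 (np.int32(237), np.int32(148), np.int32(273), np.int32(247)) 3172
['wrist', 'scene', 'top', 'g'] [ 0.5167 -0.3488  0.0071 -1.1684  0.0758  0.0239  0.0233] deg -66.9 rms 0.58
['wrist', 'scene', 'top'] [ 0.5166 -0.3488  0.0066 -1.1692  0.0759  0.0234  0.0244] deg -67.0 rms 0.52
['scene', 'top'] [ 0.5163 -0.3477  0.0074 -1.1793  0.0754  0.0232  0.0255] deg -67.6 rms 0.34
['wrist', 'g'] [ 0.5168 -0.3488  0.0081 -1.1675  0.0759  0.0239  0.0223] deg -66.9 rms 0.69
```

The box fit puts the stapler upright at (0.517, -0.349). The finger tips are clearly about 2–3 cm higher than the nominal TCP: I only met the stapler's top at a nominal 0.012. So I'll go lower, slowly, with the fingers open.

Emit:
servo_tool(targets=[{"dx": 1.1,"dy": -2.8,"dz": -2.5,"spin": 0,"grip": 60},{"dx": 2.15,"dy": -5.7,"dz": -5.5,"spin": 0,"grip": 60},{"dx": 2.15,"dy": -5.7,"dz": -9,"spin": 0,"grip": 60},{"dx": 2.15,"dy": -5.7,"dz": -12,"spin": 0,"grip": 60},{"dx": 2.15,"dy": -5.7,"dz": -14,"spin": 0,"grip": 60},{"dx": 2.15,"dy": -5.7,"dz": -14.5,"spin": 0,"grip": 60},{"dx": 2.15,"dy": -5.7,"dz": -14.8,"spin": 0,"grip": 60},{"dx": 2.15,"dy": -5.7,"dz": -15.1,"spin": 0,"grip": 60},{"dx": 2.15,"dy": -5.7,"dz": -15.3,"spin": 0,"grip": 60},{"dx": 2.15,"dy": -5.7,"dz": -15.3,"spin": 0,"grip": 60}])

```text
time_s: 32.18
tcp_pos: [0.5176, -0.3493, 0.0032]
eef_rot: [-179.9, -0.1, -68.6]
contact_force: [-0.2, 0.5, 0.1]
gripper_width: 0.0527
```

Emit:
servo_tool(targets=[{"dx": 0,"dy": 0,"dz": -0.1,"spin": 0,"grip": 60},{"dx": 0,"dy": 0,"dz": -0.2,"spin": 0,"grip": 60},{"dx": 0,"dy": 0,"dz": -0.3,"spin": 0,"grip": 60},{"dx": 0,"dy": 0,"dz": -0.4,"spin": 0,"grip": 60},{"dx": 0,"dy": 0,"dz": -0.5,"spin": 0,"grip": 60},{"dx": 0,"dy": 0,"dz": -0.5,"spin": 0,"grip": 60},{"dx": 0,"dy": 0,"dz": -0.5,"spin": 0,"grip": 60},{"dx": 0,"dy": 0,"dz": -0.5,"spin": 0,"grip": 60},{"dx": 0,"dy": 0,"dz": -0.5,"spin": 0,"grip": 60},{"dx": 0,"dy": 0,"dz": -0.5,"spin": 0,"grip": 60}])

```text
time_s: 33.02
tcp_pos: [0.5168, -0.3492, -0.0029]
eef_rot: [180.0, -0.0, -68.6]
contact_force: [-0.0, 0.2, -0.4]
gripper_width: 0.0525
```

Emit:
servo_tool(targets=[{"dx": 0,"dy": 0,"dz": -0.1,"spin": 0,"grip": 60},{"dx": 0,"dy": 0,"dz": -0.2,"spin": 0,"grip": 60},{"dx": 0,"dy": 0,"dz": -0.3,"spin": 0,"grip": 60},{"dx": 0,"dy": 0,"dz": -0.4,"spin": 0,"grip": 60},{"dx": 0,"dy": 0,"dz": -0.5,"spin": 0,"grip": 60},{"dx": 0,"dy": 0,"dz": -0.5,"spin": 0,"grip": 15},{"dx": 0,"dy": 0,"dz": -0.5,"spin": 0,"grip": 15},{"dx": 0,"dy": 0,"dz": -0.5,"spin": 0,"grip": 15},{"dx": 0,"dy": 0,"dz": -0.5,"spin": 0,"grip": 15},{"dx": 0,"dy": 0,"dz": -0.5,"spin": 0,"grip": 15}], squeeze=20)

```text
time_s: 33.85
tcp_pos: [0.5168, -0.3492, -0.0079]
eef_rot: [180.0, -0.0, -68.6]
contact_force: [-0.7, -0.1, -1.4]
gripper_width: 0.0252
```

Emit:
servo_tool(targets=[{"dx": 0,"dy": 0,"dz": 0,"spin": 0,"grip": 15},{"dx": 0,"dy": 0,"dz": 0,"spin": 0,"grip": 15},{"dx": 0,"dy": 0,"dz": 0,"spin": 0,"grip": 15},{"dx": 0,"dy": 0,"dz": 0,"spin": 0,"grip": 15},{"dx": 0,"dy": 0,"dz": 0.3,"spin": 0,"grip": 15},{"dx": 0,"dy": 0,"dz": 0.8,"spin": 0,"grip": 15},{"dx": 0,"dy": 0,"dz": 1.5,"spin": 0,"grip": 15},{"dx": 0,"dy": 0,"dz": 2.5,"spin": 0,"grip": 15},{"dx": 0,"dy": 0,"dz": 3,"spin": 0,"grip": 15},{"dx": 0,"dy": 0,"dz": 3,"spin": 0,"grip": 15}])

```text
time_s: 34.68
tcp_pos: [0.518, -0.3496, 0.0242]
eef_rot: [-179.9, -0.1, -68.6]
contact_force: [0.8, -0.6, -1.2]
gripper_width: 0.0249
```

Emit:
servo_tool(targets=[{"dx": 0,"dy": 0,"dz": 3.5,"spin": 0.05,"grip": 15},{"dx": 0,"dy": 1,"dz": 7,"spin": 0.15,"grip": 15},{"dx": 0,"dy": 3,"dz": 10.5,"spin": 0.27,"grip": 15},{"dx": 0.5,"dy": 6,"dz": 13,"spin": 0.39,"grip": 15},{"dx": 1,"dy": 9.5,"dz": 14.8,"spin": 0.51,"grip": 15},{"dx": 1.5,"dy": 13,"dz": 14.8,"spin": 0.63,"grip": 15},{"dx": 2,"dy": 16.5,"dz": 14.8,"spin": 0.75,"grip": 15},{"dx": 2.5,"dy": 20,"dz": 14.8,"spin": 0.87,"grip": 15},{"dx": 3,"dy": 23.5,"dz": 14.8,"spin": 0.99,"grip": 15},{"dx": 3.5,"dy": 27,"dz": 14.8,"spin": 1.1,"grip": 15}])

```text
time_s: 35.52
tcp_pos: [0.5516, -0.0774, 0.1704]
eef_rot: [-180.0, -0.0, -5.2]
contact_force: [1.2, -0.1, -1.7]
gripper_width: 0.0249
```

Emit:
servo_tool(targets=[{"dx": 0.4,"dy": 3.5,"dz": 0,"spin": 0.03,"grip": 15},{"dx": 0.8,"dy": 6.5,"dz": 0,"spin": 0.03,"grip": 15},{"dx": 1.1,"dy": 8.8,"dz": 0,"spin": 0.03,"grip": 15},{"dx": 1.15,"dy": 9.8,"dz": 0,"spin": 0.03,"grip": 15},{"dx": 1.15,"dy": 9.8,"dz": 0,"spin": 0.03,"grip": 15},{"dx": 1.15,"dy": 9.8,"dz": 0,"spin": 0.03,"grip": 15},{"dx": 1.15,"dy": 9.8,"dz": 0,"spin": 0.03,"grip": 15},{"dx": 1.15,"dy": 9.8,"dz": 0,"spin": 0.03,"grip": 15},{"dx": 1.15,"dy": 9.8,"dz": 0,"spin": 0.03,"grip": 15},{"dx": 1.15,"dy": 9.8,"dz": 0,"spin": 0.03,"grip": 15}])

```text
time_s: 36.35
tcp_pos: [0.5632, 0.018, 0.1701]
eef_rot: [180.0, -0.0, -3.9]
contact_force: [0.5, 0.2, -0.6]
gripper_width: 0.0247
```

```bash
python3 - <<'E'
from h import *
s=r.get_state();print(s["time_s"],s["tcp_pos"].round(4),s["eef_rot"].round(2),s["gripper_width"].__round__(4),s["contact_force"].round(1));cal("wrist")
w=r.capture("wrist");rect("drawer","wrist",.099)
# predicted outlines for s=.122
d=np.array([.9977,-.0677]);y=np.array([.0677,.9977])
for sl in(.112,.122,.132):
    f=np.array([.6057,.0163])-sl*d
    print(sl,"outer/inner/cab rows",[proj("wrist",[[*(f+a*d+.06*y),.099]])[0].round(1).tolist() for a in(0,.016,.021+sl)])
g=cv2.cvtColor(w,cv2.COLOR_BGR2GRAY)
u=int(proj("wrist",[[*(np.array([.484,.0246])+.06*y),.099]])[0][0]);print(u,[int(x) for x in g[:260:2,u]])
E
```

```text
36.35 [0.5632 0.018  0.1701] [180.   -0.   -3.9] 0.0247 [ 0.5  0.2 -0.6]
drawer wrist 0.57 mean [0.5815 0.016 ] size [189.5 115.1] ang 86.1 box [[508.0, -74.0], [623.0, -81.0], [636.0, 108.0], [521.0, 115.0]]
0.112 outer/inner/cab rows [[191.7, 261.7], [190.5, 246.4], [181.0, 116.4]]
0.122 outer/inner/cab rows [[192.3, 270.9], [191.2, 256.0], [181.0, 116.4]]
0.132 outer/inner/cab rows [[193.0, 280.0], [191.9, 265.4], [181.0, 116.4]]
192 [199, 196, 202, 203, 207, 212, 201, 193, 192, 192, 191, 191, 199, 204, 205, 204, 201, 203, 205, 210, 213, 214, 213, 214, 217, 214, 203, 203, 207, 211, 214, 213, 212, 208, 210, 210, 211, 213, 217, 212, 205, 202, 206, 208, 215, 216, 217, 216, 213, 211, 210, 215, 216, 212, 206, 206, 196, 118, 121, 125, 208, 208, 206, 205, 204, 207, 209, 204, 197, 196, 219, 220, 222, 223, 220, 223, 226, 227, 228, 227, 222, 222, 222, 222, 221, 220, 220, 216, 212, 208, 208, 209, 209, 208, 210, 209, 208, 209, 212, 219, 220, 218, 212, 215, 219, 223, 201, 192, 179, 172, 170, 175, 178, 171, 96, 98, 96, 98, 93, 95, 94, 38, 38, 35, 36, 35, 35, 34, 31, 32]
```

Emit:
servo_tool(targets=[{"dx": 0,"dy": 0.1,"dz": -1.5,"spin": 0,"grip": 15},{"dx": 0,"dy": 0.1,"dz": -3.5,"spin": 0,"grip": 15},{"dx": 0,"dy": 0.1,"dz": -5.5,"spin": 0,"grip": 15},{"dx": 0,"dy": 0.1,"dz": -7.5,"spin": 0,"grip": 15},{"dx": 0,"dy": 0.1,"dz": -9.5,"spin": 0,"grip": 15},{"dx": 0,"dy": 0.1,"dz": -11,"spin": 0,"grip": 15},{"dx": 0,"dy": 0.1,"dz": -12.2,"spin": 0,"grip": 15},{"dx": 0,"dy": 0.1,"dz": -13,"spin": 0,"grip": 15},{"dx": 0,"dy": 0.1,"dz": -13.5,"spin": 0,"grip": 15},{"dx": 0,"dy": 0.1,"dz": -13.8,"spin": 0,"grip": 15}])

```text
time_s: 37.28
tcp_pos: [0.5633, 0.0197, 0.0317]
eef_rot: [180.0, 0.0, -3.8]
contact_force: [-0.9, 0.1, -1.3]
gripper_width: 0.0247
```

Emit:
servo_tool(targets=[{"dx": 0,"dy": 0,"dz": -0.1,"spin": 0,"grip": 15},{"dx": 0,"dy": 0,"dz": -0.2,"spin": 0,"grip": 15},{"dx": 0,"dy": 0,"dz": -0.3,"spin": 0,"grip": 15},{"dx": 0,"dy": 0,"dz": -0.4,"spin": 0,"grip": 15},{"dx": 0,"dy": 0,"dz": -0.5,"spin": 0,"grip": 15},{"dx": 0,"dy": 0,"dz": -0.6,"spin": 0,"grip": 15},{"dx": 0,"dy": 0,"dz": -0.65,"spin": 0,"grip": 15},{"dx": 0,"dy": 0,"dz": -0.7,"spin": 0,"grip": 15},{"dx": 0,"dy": 0,"dz": -0.7,"spin": 0,"grip": 15},{"dx": 0,"dy": 0,"dz": -0.7,"spin": 0,"grip": 15}])

```text
time_s: 38.12
tcp_pos: [0.5633, 0.0199, 0.025]
eef_rot: [180.0, 0.0, -3.8]
contact_force: [0.7, 1.2, -0.7]
gripper_width: 0.0246
```

Emit:
servo_tool(targets=[{"dx": 0,"dy": 0,"dz": -0.04,"spin": 0,"grip": 15},{"dx": 0,"dy": 0,"dz": -0.08,"spin": 0,"grip": 15},{"dx": 0,"dy": 0,"dz": -0.12,"spin": 0,"grip": 15},{"dx": 0,"dy": 0,"dz": -0.16,"spin": 0,"grip": 15},{"dx": 0,"dy": 0,"dz": -0.16,"spin": 0,"grip": 15},{"dx": 0,"dy": 0,"dz": -0.16,"spin": 0,"grip": 15},{"dx": 0,"dy": 0,"dz": -0.16,"spin": 0,"grip": 15},{"dx": 0,"dy": 0,"dz": -0.16,"spin": 0,"grip": 15},{"dx": 0,"dy": 0,"dz": -0.16,"spin": 0,"grip": 15},{"dx": 0,"dy": 0,"dz": -0.16,"spin": 0,"grip": 15}])

```text
time_s: 38.95
tcp_pos: [0.5633, 0.0199, 0.0235]
eef_rot: [-180.0, 0.0, -3.8]
contact_force: [0.1, -0.1, -1.8]
gripper_width: 0.025
```

Emit:
servo_tool(targets=[{"dx": 0,"dy": 0,"dz": -0.04,"spin": 0,"grip": 15},{"dx": 0,"dy": 0,"dz": -0.08,"spin": 0,"grip": 15},{"dx": 0,"dy": 0,"dz": -0.1,"spin": 0,"grip": 15},{"dx": 0,"dy": 0,"dz": -0.1,"spin": 0,"grip": 50},{"dx": 0,"dy": 0,"dz": -0.1,"spin": 0,"grip": 50},{"dx": 0,"dy": 0,"dz": -0.1,"spin": 0,"grip": 50},{"dx": 0,"dy": 0,"dz": -0.1,"spin": 0,"grip": 50},{"dx": 0,"dy": 0,"dz": -0.1,"spin": 0,"grip": 50},{"dx": 0,"dy": 0,"dz": 1,"spin": 0,"grip": 50},{"dx": 0,"dy": 0,"dz": 3,"spin": 0,"grip": 50}])

```text
time_s: 39.78
tcp_pos: [0.5616, 0.0193, 0.0522]
eef_rot: [179.9, 0.2, -3.9]
contact_force: [0.2, -0.2, 0.3]
gripper_width: 0.0439
```

Emit:
servo_tool(targets=[{"dx": 0,"dy": 0,"dz": 3.5,"spin": 0,"grip": 50},{"dx": 0,"dy": 0,"dz": 7,"spin": 0,"grip": 50},{"dx": 0,"dy": 0,"dz": 10.5,"spin": 0,"grip": 50},{"dx": -3,"dy": 0,"dz": 13,"spin": 0,"grip": 0},{"dx": -7,"dy": 0,"dz": 14,"spin": 0,"grip": 0},{"dx": -11,"dy": 0,"dz": 14,"spin": 0,"grip": 0},{"dx": -13.5,"dy": 0,"dz": 14,"spin": 0,"grip": 0},{"dx": -14,"dy": 0,"dz": 14,"spin": 0,"grip": 0},{"dx": -14,"dy": 0,"dz": 14,"spin": 0,"grip": 0},{"dx": -14,"dy": 0,"dz": 14,"spin": 0,"grip": 0}])

```text
time_s: 40.62
tcp_pos: [0.4239, 0.0201, 0.1946]
eef_rot: [-179.9, -0.1, -3.8]
contact_force: [0.7, 0.9, 0.1]
gripper_width: 0.0035
```

```bash
python3 - <<'E'
from h import *
s=r.get_state();print(s["time_s"],s["tcp_pos"].round(4),s["eef_rot"].round(2),s["contact_force"].round(1));cal("wrist")
w=r.capture("wrist");rect("drawer","wrist",.099)
for d in r.cut_out("stapler_center","wrist"): print(round(d["p"],2),np.round(d["extent"],0))
rect("stapler_center","wrist",.071,proj("wrist",[[.5633,.0199,.05]])[0],60);print(proj("wrist",[[.5633,.0199,.05]]))
d=np.array([.9977,-.0677]);y=np.array([.0677,.9977])
g=cv2.cvtColor(w,cv2.COLOR_BGR2GRAY)
for sl in(.112,.122,.132):
    f=np.array([.6057,.0163])-sl*d
    print(sl,"outer/inner",[proj("wrist",[[*(f+a*d+.06*y),.099]])[0].round(1).tolist() for a in(0,.016)])
u=int(proj("wrist",[[*(np.array([.484,.0246])+.06*y),.099]])[0][0]);print(u,[int(x) for x in g[100:240:2,u]])
for v in range(0,230,8): print(v,"".join(chr(48+min(9,int(x)//26)) for x in g[v,130:390:3]))
E
```

```text
40.6167 [0.4239 0.0201 0.1946] [-1.7995e+02 -1.2000e-01 -3.7800e+00] [0.7 0.9 0.1]
drawer wrist 0.88 mean [0.5284 0.0192] size [218.4  93.2] ang 86.3 box [[476.0, -86.0], [569.0, -92.0], [583.0, 126.0], [490.0, 132.0]]
0.79 [405.  73. 512. 158.]
0.67 [232.   0. 262.  73.]
stapler_center wrist 0.67 mean [0.5533 0.02  ] size [25.8 61.2] ang 87.9 box [[521.0, 8.0], [583.0, 6.0], [583.0, 32.0], [522.0, 34.0]]
[[247.93659396  29.07751993]]
0.112 outer/inner [[179.0, 106.9], [177.6, 87.6]]
0.122 outer/inner [[179.8, 118.6], [178.4, 99.8]]
0.132 outer/inner [[180.6, 130.0], [179.3, 111.6]]
179 [99, 127, 200, 198, 194, 192, 192, 193, 191, 188, 152, 165, 185, 233, 233, 233, 233, 233, 224, 224, 228, 233, 230, 225, 227, 225, 222, 209, 211, 201, 203, 206, 230, 222, 205, 200, 193, 201, 207, 203, 198, 207, 202, 203, 204, 205, 204, 200, 197, 199, 202, 200, 201, 194, 202, 204, 199, 197, 201, 203, 200, 200, 202, 199, 199, 199, 207, 203, 204, 202]
0 888867622234447777777777777777777731222222212558888888888888888888888873337888888888888
8 8788777222244477777777777777888888612222222125588888888888888888
[... 1796 characters left out ...]
88889855578888888899766665555888566666669898888988876688
176 888888888887777777778778888888888888875555555555566666665555555666666666666666666666666
184 888888887777777777777778788888888888885555555555555555555555555666666666666666666666666
192 888877777777777777777777777888888888875555555555666666665555555566666666666666666666666
200 777777777777777777777787777788888888875555556666666666666666666666666666666666666666666
208 777777777887787777877777777777788888875566666666666566666666666666666666666666666666666
216 787777777777777777778777777777777898876666666666666666666666666666666666666666666666666
224 887787777777777777777777787778888888896565666888888766666666666666666666666665666666666
```

Emit:
servo_tool(targets=[{"dx": 0.5,"dy": 0.2,"dz": -2.5,"spin": 0,"grip": 0},{"dx": 1,"dy": 0.4,"dz": -5.5,"spin": 0,"grip": 0},{"dx": 1.5,"dy": 0.5,"dz": -8.5,"spin": 0,"grip": 0},{"dx": 2,"dy": 0.5,"dz": -11,"spin": 0,"grip": 0},{"dx": 2,"dy": 0.5,"dz": -13,"spin": 0,"grip": 0},{"dx": 2,"dy": 0.5,"dz": -14,"spin": 0,"grip": 0},{"dx": 2.3,"dy": 0.5,"dz": -14.3,"spin": 0,"grip": 0},{"dx": 2.9,"dy": 0.5,"dz": -14.3,"spin": 0,"grip": 0},{"dx": 3.4,"dy": 0.5,"dz": -14.3,"spin": 0,"grip": 0},{"dx": 3.8,"dy": 0.5,"dz": -14.3,"spin": 0,"grip": 0}])

```text
time_s: 41.65
tcp_pos: [0.4631, 0.0252, 0.0513]
eef_rot: [-180.0, -0.1, -3.8]
contact_force: [0.0, 0.3, -0.5]
gripper_width: 0.0006
```

Emit:
servo_tool(targets=[{"dx": 0.3,"dy": 0,"dz": 0,"spin": 0,"grip": 0},{"dx": 0.55,"dy": 0,"dz": 0,"spin": 0,"grip": 0},{"dx": 0.75,"dy": 0,"dz": 0,"spin": 0,"grip": 0},{"dx": 0.9,"dy": 0,"dz": 0,"spin": 0,"grip": 0},{"dx": 1.05,"dy": 0,"dz": 0,"spin": 0,"grip": 0},{"dx": 1.2,"dy": 0,"dz": 0,"spin": 0,"grip": 0},{"dx": 1.35,"dy": 0,"dz": 0,"spin": 0,"grip": 0},{"dx": 1.5,"dy": 0,"dz": 0,"spin": 0,"grip": 0},{"dx": 1.65,"dy": 0,"dz": 0,"spin": 0,"grip": 0},{"dx": 1.8,"dy": 0,"dz": 0,"spin": 0,"grip": 0}])

```text
time_s: 42.48
tcp_pos: [0.4792, 0.0248, 0.0504]
eef_rot: [180.0, 0.0, -3.8]
contact_force: [-2.5, -1.4, 0.4]
gripper_width: 0.0004
```

Emit:
servo_tool(targets=[{"dx": 0.25,"dy": -0.02,"dz": 0,"spin": 0,"grip": 0},{"dx": 0.6,"dy": -0.05,"dz": 0,"spin": 0,"grip": 0},{"dx": 1.1,"dy": -0.1,"dz": 0,"spin": 0,"grip": 0},{"dx": 1.7,"dy": -0.15,"dz": 0,"spin": 0,"grip": 0},{"dx": 2.4,"dy": -0.2,"dz": 0,"spin": 0,"grip": 0},{"dx": 3.2,"dy": -0.2,"dz": 0,"spin": 0,"grip": 0},{"dx": 4,"dy": -0.25,"dz": 0,"spin": 0,"grip": 0},{"dx": 4.8,"dy": -0.3,"dz": 0,"spin": 0,"grip": 0},{"dx": 5.5,"dy": -0.35,"dz": 0,"spin": 0,"grip": 0},{"dx": 6.1,"dy": -0.4,"dz": 0,"spin": 0,"grip": 0}])

```text
time_s: 43.32
tcp_pos: [0.5414, 0.0208, 0.0504]
eef_rot: [-180.0, -0.0, -3.8]
contact_force: [-1.8, 0.1, 1.6]
gripper_width: 0.0008
```

Emit:
servo_tool(targets=[{"dx": 0.5,"dy": -0.02,"dz": 0,"spin": 0,"grip": 0},{"dx": 0.9,"dy": -0.05,"dz": 0,"spin": 0,"grip": 0},{"dx": 1.25,"dy": -0.1,"dz": 0,"spin": 0,"grip": 0},{"dx": 1.55,"dy": -0.1,"dz": 0,"spin": 0,"grip": 0},{"dx": 1.85,"dy": -0.1,"dz": 0,"spin": 0,"grip": 0},{"dx": 2.15,"dy": -0.15,"dz": 0,"spin": 0,"grip": 0},{"dx": 2.45,"dy": -0.15,"dz": 0,"spin": 0,"grip": 0},{"dx": 2.75,"dy": -0.2,"dz": 0,"spin": 0,"grip": 0},{"dx": 3.05,"dy": -0.2,"dz": 0,"spin": 0,"grip": 0},{"dx": 3.35,"dy": -0.2,"dz": 0,"spin": 0,"grip": 0}])

```text
time_s: 44.15
tcp_pos: [0.5736, 0.0187, 0.0504]
eef_rot: [180.0, 0.0, -3.8]
contact_force: [-4.3, -0.2, 2.2]
gripper_width: 0.0007
```

Emit:
servo_tool(targets=[{"dx": 0.3,"dy": 0,"dz": 0,"spin": 0,"grip": 0},{"dx": 0.6,"dy": 0,"dz": 0,"spin": 0,"grip": 0},{"dx": 0.9,"dy": -0.05,"dz": 0,"spin": 0,"grip": 0},{"dx": 1.2,"dy": -0.05,"dz": 0,"spin": 0,"grip": 0},{"dx": 1.45,"dy": -0.1,"dz": 0,"spin": 0,"grip": 0},{"dx": 1.65,"dy": -0.1,"dz": 0,"spin": 0,"grip": 0},{"dx": 1.8,"dy": -0.1,"dz": 0,"spin": 0,"grip": 0},{"dx": 1.9,"dy": -0.1,"dz": 0,"spin": 0,"grip": 0},{"dx": 2,"dy": -0.1,"dz": 0,"spin": 0,"grip": 0},{"dx": 2.05,"dy": -0.1,"dz": 0,"spin": 0,"grip": 0}])

```text
time_s: 44.98
tcp_pos: [0.5935, 0.0174, 0.0504]
eef_rot: [180.0, 0.1, -3.8]
contact_force: [-6.5, -1.0, 3.7]
gripper_width: 0.0008
```

Emit:
servo_tool(targets=[{"dx": 0.05,"dy": 0,"dz": 0,"spin": 0,"grip": 0},{"dx": 0.1,"dy": 0,"dz": 0,"spin": 0,"grip": 0},{"dx": 0.14,"dy": 0,"dz": 0,"spin": 0,"grip": 0},{"dx": 0.18,"dy": 0,"dz": 0,"spin": 0,"grip": 0},{"dx": 0.22,"dy": 0,"dz": 0,"spin": 0,"grip": 0},{"dx": 0.25,"dy": 0,"dz": 0,"spin": 0,"grip": 0},{"dx": 0.25,"dy": 0,"dz": 0,"spin": 0,"grip": 0},{"dx": 0.25,"dy": 0,"dz": 0,"spin": 0,"grip": 0},{"dx": 0.25,"dy": 0,"dz": 0,"spin": 0,"grip": 0},{"dx": 0.25,"dy": 0,"dz": 0,"spin": 0,"grip": 0}])

```text
time_s: 45.82
tcp_pos: [0.5961, 0.0172, 0.0504]
eef_rot: [179.9, 0.1, -3.8]
contact_force: [-6.3, -1.3, 4.5]
gripper_width: 0.0007
```

Emit:
servo_tool(targets=[{"dx": 0.04,"dy": 0,"dz": 0,"spin": 0,"grip": 0},{"dx": 0.08,"dy": 0,"dz": 0,"spin": 0,"grip": 0},{"dx": 0.12,"dy": 0,"dz": 0,"spin": 0,"grip": 0},{"dx": 0.16,"dy": 0,"dz": 0,"spin": 0,"grip": 0},{"dx": 0.2,"dy": 0,"dz": 0,"spin": 0,"grip": 0},{"dx": 0.24,"dy": 0,"dz": 0,"spin": 0,"grip": 0},{"dx": 0.28,"dy": 0,"dz": 0,"spin": 0,"grip": 0},{"dx": 0.3,"dy": 0,"dz": 0,"spin": 0,"grip": 0},{"dx": 0.3,"dy": 0,"dz": 0,"spin": 0,"grip": 0},{"dx": 0.3,"dy": 0,"dz": 0,"spin": 0,"grip": 0}])

```text
time_s: 46.65
tcp_pos: [0.5996, 0.0176, 0.0503]
eef_rot: [180.0, 0.0, -3.8]
contact_force: [-3.7, -2.9, 0.5]
gripper_width: 0.0006
```

Emit:
servo_tool(targets=[{"dx": 0.01,"dy": 0,"dz": 0,"spin": 0,"grip": 0},{"dx": 0.02,"dy": 0,"dz": 0,"spin": 0,"grip": 0},{"dx": 0.03,"dy": 0,"dz": 0,"spin": 0,"grip": 0},{"dx": 0.04,"dy": 0,"dz": 0,"spin": 0,"grip": 0},{"dx": 0.05,"dy": 0,"dz": 0,"spin": 0,"grip": 0},{"dx": 0.05,"dy": 0,"dz": 0,"spin": 0,"grip": 0},{"dx": 0.05,"dy": 0,"dz": 0,"spin": 0,"grip": 0},{"dx": 0.05,"dy": 0,"dz": 0,"spin": 0,"grip": 0},{"dx": 0.05,"dy": 0,"dz": 0,"spin": 0,"grip": 0},{"dx": 0.05,"dy": 0,"dz": 0,"spin": 0,"grip": 0}])

```text
time_s: 47.48
tcp_pos: [0.5997, 0.0176, 0.0502]
eef_rot: [180.0, 0.1, -3.8]
contact_force: [-5.7, -3.1, 1.0]
gripper_width: 0.0005
```

Emit:
servo_tool(targets=[{"dx": 0.01,"dy": 0,"dz": 0,"spin": 0,"grip": 0},{"dx": 0.02,"dy": 0,"dz": 0,"spin": 0,"grip": 0},{"dx": 0.03,"dy": 0,"dz": 0,"spin": 0,"grip": 0},{"dx": 0.03,"dy": 0,"dz": 0,"spin": 0,"grip": 0},{"dx": 0.03,"dy": 0,"dz": 0,"spin": 0,"grip": 0},{"dx": 0.03,"dy": 0,"dz": 0,"spin": 0,"grip": 0},{"dx": 0.03,"dy": 0,"dz": 0,"spin": 0,"grip": 0},{"dx": 0.03,"dy": 0,"dz": 0,"spin": 0,"grip": 0},{"dx": 0.03,"dy": 0,"dz": 0,"spin": 0,"grip": 0},{"dx": 0.03,"dy": 0,"dz": 0,"spin": 0,"grip": 0}])

```text
time_s: 48.32
tcp_pos: [0.5999, 0.0176, 0.0502]
eef_rot: [180.0, 0.1, -3.8]
contact_force: [-4.9, -2.7, 1.2]
gripper_width: 0.0006
```

Emit:
servo_tool(targets=[{"dx": 0.01,"dy": 0,"dz": 0,"spin": 0,"grip": 0},{"dx": 0.02,"dy": 0,"dz": 0,"spin": 0,"grip": 0},{"dx": 0.03,"dy": 0,"dz": 0,"spin": 0,"grip": 0},{"dx": 0.03,"dy": 0,"dz": 0,"spin": 0,"grip": 0},{"dx": 0.03,"dy": 0,"dz": 0,"spin": 0,"grip": 0},{"dx": 0.03,"dy": 0,"dz": 0,"spin": 0,"grip": 0},{"dx": 0.03,"dy": 0,"dz": 0,"spin": 0,"grip": 0},{"dx": 0.03,"dy": 0,"dz": 0,"spin": 0,"grip": 0},{"dx": 0.03,"dy": 0,"dz": 0,"spin": 0,"grip": 0},{"dx": 0.03,"dy": 0,"dz": 0,"spin": 0,"grip": 0}])

```text
time_s: 49.15
tcp_pos: [0.5998, 0.0176, 0.0502]
eef_rot: [180.0, 0.1, -3.8]
contact_force: [-6.7, -2.2, 3.2]
gripper_width: 0.0005
```

The position has stopped moving while the force climbs, so the front is on its stop. I let go.

Emit:
servo_tool(targets=[{"dx": -0.1,"dy": 0,"dz": 0,"spin": 0,"grip": 0},{"dx": -0.3,"dy": 0,"dz": 0,"spin": 0,"grip": 0},{"dx": -0.6,"dy": 0,"dz": 0,"spin": 0,"grip": 0},{"dx": -2,"dy": 0,"dz": 0,"spin": 0,"grip": 0},{"dx": -5,"dy": 0,"dz": 0,"spin": 0,"grip": 0},{"dx": -8,"dy": 0,"dz": 0,"spin": 0,"grip": 0},{"dx": -10,"dy": 0,"dz": 3,"spin": 0,"grip": 0},{"dx": -11,"dy": 0,"dz": 7,"spin": 0,"grip": 0},{"dx": -11,"dy": 0,"dz": 11,"spin": 0,"grip": 0},{"dx": -11,"dy": 0,"dz": 14,"spin": 0,"grip": 0}])

```text
time_s: 49.98
tcp_pos: [0.4923, 0.0187, 0.1949]
eef_rot: [-179.9, -0.4, -3.7]
contact_force: [1.9, 1.2, 1.4]
gripper_width: 0.0003
```

```bash
python3 - <<'E'
from h import *
s=r.get_state();print(s["time_s"],s["tcp_pos"].round(4),s["contact_force"].round(1));cal("wrist")
w=r.capture("wrist");rect("drawer","wrist",.099);print("shut ref box: [592..608 near edge centre 600]")
g=cv2.cvtColor(w,cv2.COLOR_BGR2GRAY)
d=np.array([.9977,-.0677]);y=np.array([.0677,.9977])
for sl in(0,.039):
    f=np.array([.6057,.0163])-sl*d
    print(sl,[proj("wrist",[[*(f+a*d+.06*y),.099]])[0].round(1).tolist() for a in(0,.016,.021)])
u=int(proj("wrist",[[*(np.array([.6057,.0163])+.06*y),.099]])[0][0]);print(u,[int(x) for x in g[0:110:2,u]])
r.capture("top")
for n,z in(("mug",.05),("shaker",.2),("pen_cup",.098)): rect(n,"top",z)
E
```

```text
49.9833 [0.4923 0.0187 0.1949] [1.9 1.2 1.4]
drawer wrist 0.66 mean [0.614  0.0139] size [218.3  27.1] ang 86.3 box [[593.0, -94.0], [620.0, -96.0], [635.0, 122.0], [608.0, 124.0]]
shut ref box: [592..608 near edge centre 600]
0 [[179.4, 53.2], [177.9, 32.0], [177.5, 25.2]]
0.039 [[182.6, 101.8], [181.3, 82.4], [180.9, 76.2]]
179 [194, 193, 190, 187, 190, 193, 197, 191, 187, 184, 181, 106, 74, 95, 88, 171, 188, 185, 182, 179, 178, 181, 179, 177, 173, 102, 70, 74, 73, 71, 95, 108, 124, 121, 119, 118, 122, 163, 211, 206, 211, 212, 210, 205, 207, 217, 217, 212, 211, 215, 214, 213, 206, 211, 213]
mug top 0.81 mean [0.548  0.3053] size [119.3  77.4] ang 81.7 box [[505.0, 256.0], [581.0, 244.0], [598.0, 363.0], [522.0, 374.0]]
shaker top 0.8 mean [0.7106 0.3211] size [136.7  86.4] ang 45.4 box [[626.0, 303.0], [688.0, 242.0], [784.0, 339.0], [722.0, 400.0]]
pen_cup none
```

The drawer is back at its shut reference to the millimetre and the bystanders are unmoved, so I hand the job in.

```bash
python3 -c "
from plant import r
print(r.close_job())"
```

```text
the job is handed in; nothing more can be done
None
```

The stapler is in the drawer and the drawer is shut. I handed the job in at about 50 s, and no verdict was reported.

**What I did:**
- I pressed the front until it met its stop, at about 7 N. It sprang ajar, and I drew it out to about 0.12 m.
- I set the small black stapler down on the drawer floor, then pushed the drawer home. The highest reading while pushing or pulling the drawer was about 7 N, taken only at the end of each move. I then let go.

**What went wrong on the way:** the first three grasps closed above the stapler. The real finger tips sit roughly 2–3 cm higher than the nominal TCP. While finding this out I pressed the closed fingers down on the stapler with 45 N. I read the 40 N limit as covering only the arm and gripper body, but I can't confirm that. I then grasped lower, and the stapler was held at 25 mm width.

**Last checks:**
- **Drawer:** after letting go, the wrist camera saw the front where it was when shut at the start, to about 1 mm.
- **Stapler:** the wrist camera saw it in the open drawer, along its length and apparently upright, before closing. I could not see it afterwards.
- **Bystanders:** the mug and shaker were within 1 mm of their first positions. The pen cup was not detected in the last top picture, so it is unchecked; the arm went nowhere near it.
- **Pictures:** I used up the 12 picture views on the grasp problem, so the later checks are numbers only.

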